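# Dress the brioche tray with tongs and put it under the shelf

## Robot

A 6-joint arm with a two-finger parallel gripper is mounted at the origin on the work surface. World frame = base frame: x ahead of the robot, y to its left, z up, the work surface at z = 0. Lengths are in mm, angles in rad, forces in N, time in s.
With the tool pointing down it reaches from about 350 to 975 mm from the base axis. Payload 7.1 kg.
Tool frame: the origin (TCP) lies midway between the tips of the shut fingers; the grasp point (between the pads) lies 19 mm behind it; z points along the fingers, x is the direction in which the jaws open and shut, and the axes are right-handed (so a half turn about z gives the same grasp; the last joint's range is limited). The gripper opens to 88 mm and grips with 3 to 60 N. Pads are 20 mm wide; open, the fingers measure 115 mm over their backs; the gripper's body (75 mm by 178 mm) begins 61 mm behind the grasp point.
Start: joints at [-1.245, 0.423, 1.63, -0, 1.089, -0.019], TCP at [211.272, -588.191, 222.675] pointing down, gripper open.
Joint ranges: [-3, 3], [-0.9, 2.11], [0.09, 2.58], [-1.31, 4.45], [0.11, 2.69], [-2.54, 2.54]. Speed limits (rad/s): [2.39, 2.39, 3.01, 3.14, 3.14, 3.14].

## Interface

Orientations are given as a rotation vector (axis times angle).
In Python, from workcell import arm gives the robot as it stands.
- The arm moves only by the tool step_arm, never from a script. Its argument "targets" is a list of rows, each a list of 3 entries, a list of its own where there are three numbers: the closure, from 0 (fully open) to 1 (shut), then the shift along the tool's x, y, z in m, then the turn, a rotation vector about the tool's x, y, z in rad. A call has 1 to 8 rows; each row shifts and turns the pose as measured when the row begins, along the tool's axes as they then stand; what a row does not reach is not made up. A row lasts 1/12 s, in which the tool goes at most 41.7 mm and 7.16 degrees, less where a joint would pass 70% of its speed; a pose out of reach is approached as far as the arm can. A call with a gripper value outside its range is refused whole. The fingers move at their own pace and stop on an object; "squeeze" is the grip in N (left out, the last holds). Time passes only in rows, so rows that do not move let the fingers close. It gives the time, the measured TCP pose, the force and the opening at its end, in the units of the state.
- arm.get_state(): the state, without advancing time (a new reading comes with each control period).
- arm.get_image(name): name is "scene" or "top" or "wrist"; returns the picture (384x512x3 uint8, red, green, blue); there is no depth.
- arm.camera_info(name): a dict with "camera_matrix" (3x3 intrinsics, pixels), "rvec" (rotation vector, rad) and "tvec" (3), from world to camera coordinates, as OpenCV has them; the wrist camera has in their place "hand_eye" (4x4, takes a point from camera to tool coordinates, whose origin is the TCP and whose axes are the tool frame's). Camera axes: x right, y down, z forward; pixel columns grow to the right and rows downward; lengths in mm; the calibration is good to about 2 mm. A picture is of the moment at which its call begins: read the wrist's pose just before it. camera_info takes no time and is no camera call.
- arm.close_job(): hands the job in, once; it reports no verdict.
Trained networks look in the newest picture that a camera, given by its name, has taken for a name from the list of things; names that differ only in an ending like _2 or _b are one class to them, and where a whole thing is asked for, a point or a joint stands for the part that bears it (a point fixed in the world has none). Each returns a list of dicts, best first, with "conf" (0 to 1); they miss things now and then, are a little off and sometimes report something else, mostly with a low value. They report only what shows in the picture. A call takes as long as a camera call. They do not tell look-alikes from the thing itself.
- arm.recognise(query, camera): "centre" ([x, y, z] in mm, in world coordinates, good to about 4 mm: the middle of the surface that is visible of it).
- arm.trace(query, camera): "pixels" (384x512 bool, what is visible of it).
- arm.place_of(query, camera): "centre" ([x, y, z] in mm, in world coordinates, good to about 4 mm: a listed point, or the origin of a listed thing).
The state is a dict: "time_s": time; "joint_pos": joint angles; "qvel": joint speeds; "effort": joint torques, N m; "ee_pos": TCP position; "tool_rot": TCP orientation; "contact_force": force on the tool from outside, world axes, zero at the start; "ft_torque": the same for the moment, N m; "opening": finger opening in mm.
Only numpy, scipy, OpenCV 4.12 (cv2) and the standard library are available. Lean on these libraries where they do the work, as an engineer would, in place of code of your own. Each camera call takes 0.05 s, during which the arm holds its last target. There are 200 camera calls.

## Task

Pull the empty wooden tray out from under the low shelf, clear of it, then lift the tongs off their stand and with them move every brioche loaf from the baking sheet into the tray; nothing but the tongs may touch the bread, and the round bun stays on the sheet. Once all the loaves are in, slide the tray along the table back under the shelf, straight and right home against its back stop, never lifting it or letting the bread rub under the shelf. Finish with the tongs hanging on the stand's peg again, and leave the jars and crockery where they are.

Things in the scene. Friction and masses are not known exactly. Their poses are not given: they have to be found in the camera images.
- stand: Tongs stand, fixed, at the right or left of the table: round wooden foot (104 mm across), upright post 18 mm thick; a horizontal brass peg (10 mm thick, centre line 190 mm above the table) runs 72 mm from the post along the stand's -x and ends in an upturned tip whose top is 14 mm above the centre line. Origin: foot of the post on the table.
- peg (a point): Point on the centre line of the peg, 38 mm in front of the post, where the tongs hang.
- tongs: Sprung tongs, steel with red pads, 0.16 kg, hanging tips down astride the peg: an upside-down V, the peg passing between the arms under the bend. Origin: pivot at the bend, the tongs' top (2 mm of metal above it), hanging 12 mm above the peg's centre line; tips 165 mm below it. Own z up; the arms spread along own y (at the start the stand's y). The body is the +y arm, joint jaw the other.
- tongs_plates (a point): Point midway between the two red finger plates of the open tongs, 43 mm below the pivot. The plates, on the outside of the arms, are 22 mm wide (x) and 28 mm tall, 60 mm apart over their outer faces when open. A spring holds the tongs open: squeezing takes 7 to 12 N at the plates.
- jaw (a joint): Closing angle of the tongs (rad) between the two arms: 0 open (tip paddles 76 mm apart inside, paddles 26 mm wide and 32 mm tall), 0.42 the closed limit. The paddles approach by about 15 mm per 0.1 rad while the finger plates approach by 4.3 mm; on a loaf 44 mm wide it reads about 0.2.
- sheet: Dark steel baking sheet, fixed, 280 x 280 mm, lined with paper; rim 16 mm high, floor 4 mm thick. Origin: centre of its underside.
- tray: Wooden serving tray, 0.6 kg, loose, 210 mm (x) by 220 mm (y), walls 28 mm high and 6 mm thick, floor 6 mm thick, with a dark handle bar in front (-x); starts empty under the shelf, a little short of home. Origin: centre of the underside.
- tray_handle (a point): Middle of the tray's handle bar, 151 mm from the tray's origin along its -x, 33 mm above the table. The bar runs along the tray's y, 12 x 12 mm in section and 110 mm long, with a 40 mm gap between it and the tray's front wall.
- shelf: Low wooden display shelf, fixed: board 170 mm deep (x), 300 mm wide (y), underside 80 mm and top 95 mm above the table, goods on it to 145 mm; two side walls 276 mm apart inside; open in front (-x). A stop bar at the back halts the tray with the tray's origin 32 mm in front (-x) of the shelf's. Origin: centre of the footprint on the table.
- canister: White canister, 94 mm wide, 140 mm tall, fixed; stands on the side of the table where the tongs stand is not.
- bun: Pale round bun (64 mm across, 30 mm tall) in the middle of the baking sheet: stays there. Origin: centre of its underside.
- loaf0: Small brown brioche loaf with a three-bump top, 80 mm long (own x), 44 mm wide (own y), 46 mm tall, flat sided, about 0.09 kg, firm. Origin: centre of its underside. May be absent.
- loaf1: Small brown brioche loaf with a three-bump top, 80 mm long (own x), 44 mm wide (own y), 46 mm tall, flat sided, about 0.09 kg, firm. Origin: centre of its underside. May be absent.
- loaf2: Small brown brioche loaf with a three-bump top, 80 mm long (own x), 44 mm wide (own y), 46 mm tall, flat sided, about 0.09 kg, firm. Origin: centre of its underside. May be absent.
- loaf3: Small brown brioche loaf with a three-bump top, 80 mm long (own x), 44 mm wide (own y), 46 mm tall, flat sided, about 0.09 kg, firm. Origin: centre of its underside. May be absent.
- jam: Jam jar with red lid, 60 mm wide, 85 mm tall, loose bystander. Origin: centre of its underside.
- honey: Honey jar with brass lid, 56 mm wide, 90 mm tall, loose bystander. Origin: centre of its underside.
- oil: Green bottle, 56 mm wide, 180 mm tall, loose bystander. Origin: centre of its underside.
- cup: Blue mug, 76 mm wide, 75 mm tall, loose bystander. Origin: centre of its underside.
- bowl: White bowl, 120 mm wide, 50 mm tall, loose bystander. Origin: centre of its underside.
Things that resemble listed ones, but are neither listed nor needed, are in the scene too. Leave any blue or green look-alike of the loaf3 alone.

How it is judged:
By the outcome, as a careful person would: the job done as asked, in the order asked, and still so for the second after the job is handed in, with the robot touching nothing.
Of loaf0, loaf1, loaf2, loaf3 only 3 to 4 are there at a start; the rules pass over those that are not, and their reading is None.
At some moment in a run one of loaf0, loaf1, loaf2, loaf3 may be knocked a few centimetres aside while the robot is not near it.
It also fails if it takes over 210 s, if anything falls off the work surface, if the arm or the gripper's body presses on something with over 40 N, if the wrist force passes 120 N, or if a joint passes its speed limit or range.

## Working session

There is one attempt and no reset: what is moved stays moved. The work goes in short steps, Python scripts to look and compute and a tool call to move; the robot and the scene stay as the last step left them, time stands still between calls to the robot, and variables do not carry over. Pictures are saved under pics/ and viewed, about 12 in all and at most 16, crops included, and the job is handed in when it is done.

Besides the shell and the picture viewer there is one more tool, called after "Call:" as a command line: name --argument value ..., lists and objects as JSON in quotes. step_arm: Moves the arm, as the interface text tells. Its arguments: {"type":"object","properties":{"targets":{"type":"array","items":{"type":"array"}},"squeeze":{"type":"number"}},"required":["targets"]}

```bash
ls; mkdir -p pics
cat > h.py <<'E'
import numpy as np, cv2
from workcell import arm
from scipy.spatial.transform import Rotation as R
def save(cam,name):
    im=arm.get_image(cam); cv2.imwrite(f'pics/{name}.png',im[:,:,::-1]); return im
def proj(cam,P):
    c=arm.camera_info(cam); return cv2.projectPoints(np.float64(P).reshape(-1,1,3),np.float64(c['rvec']),np.float64(c['tvec']),np.float64(c['camera_matrix']),None)[0][:,0]
def unproj(cam,uv,z):
    c=arm.camera_info(cam);Rm=R.from_rotvec(np.ravel(c['rvec'])).as_matrix();t=np.ravel(c['tvec'])
    C=-Rm.T@t; d=(Rm.T@np.linalg.inv(c['camera_matrix'])@np.c_[np.atleast_2d(uv),np.ones(len(np.atleast_2d(uv)))].T).T
    return C+d*((z-C[2])/d[:,2])[:,None]
def st():
    s=arm.get_state(); print('t',round(s['time_s'],2),'p',np.round(s['ee_pos'],1),'R',np.round(R.from_rotvec(s['tool_rot']).as_matrix(),3).tolist(),'F',np.round(s['contact_force'],1),'op',round(s['opening'],1),'q',np.round(s['joint_pos'],2)); return s
E
python3 - <<'E'
from h import *
s=st()
a=save('scene','s0');b=save('top','t0')
cv2.imwrite('pics/st0.png',cv2.resize(np.vstack([a,b])[:,:,::-1],(800,1200)) [:600]) 
for q in ['stand','peg','tongs','tongs_plates','sheet','tray','tray_handle','shelf','canister','bun','loaf0','jam','honey','oil','cup','bowl']:
    for cam in ['top','scene']:
        r=arm.place_of(q,cam); print(q,cam,[(np.round(d['centre']).tolist(),round(d['conf'],2)) for d in r[:6]])
print(arm.camera_info('top'),arm.camera_info('wrist'))
E
```

```text
pics
t 0.0 p [ 211.1 -587.7  221.9] R [[0.338, -0.941, -0.001], [-0.941, -0.338, 0.001], [-0.002, -0.0, -1.0]] F [-0.9 -0.2 -0.4] op 87.8 q [-1.24  0.42  1.63 -0.    1.09 -0.02]
stand top [([488.0, 401.0, -3.0], 0.96), ([446.0, 399.0, 191.0], 0.7), ([760.0, -200.0, 2.0], 0.62)]
stand scene [([481.0, 401.0, 1.0], 0.79)]
peg top [([445.0, 397.0, 189.0], 0.98), ([759.0, -202.0, 0.0], 0.31)]
peg scene [([443.0, 400.0, 191.0], 0.85), ([576.0, 168.0, 30.0], 0.45)]
tongs top [([446.0, 398.0, 202.0], 0.89), ([531.0, -171.0, 1.0], 0.28)]
tongs scene [([574.0, 167.0, 32.0], 0.74), ([445.0, 393.0, 204.0], 0.68)]
tongs_plates top [([446.0, 396.0, 160.0], 0.58)]
tongs_plates scene [([443.0, 397.0, 153.0], 0.91)]
sheet top [([532.0, -172.0, 2.0], 0.92), ([722.0, 169.0, -2.0], 0.63)]
sheet scene [([540.0, -420.0, -5.0], 0.71), ([533.0, -166.0, -1.0], 0.69)]
tray top [([723.0, 168.0, -4.0], 0.94), ([742.0, -300.0, -3.0], 0.72), ([760.0, -132.0, -1.0], 0.47), ([588.0, -244.0, 6.0], 0.39)]
tray scene []
tray_handle top [([568.0, 170.0, 34.0], 0.69), ([593.0, -80.0, 5.0], 0.65)]
tray_handle scene [([57
[... 1223 characters left out ...]
],
       [  0.        ,   0.        ,   1.        ]]), 'rvec': array([ 2.09784579, -2.15361737,  0.21764198]), 'tvec': array([   9.72332164,  546.24262688, 1203.84711934])} {'camera_matrix': array([[284.81343556,   0.        , 252.41343901],
       [  0.        , 284.81343556, 186.92693065],
       [  0.        ,   0.        ,   1.        ]]), 'hand_eye': array([[ 9.99999659e-01, -8.22206884e-04, -8.19160759e-05,
        -9.42903027e-01],
       [ 8.08862710e-04,  9.53854344e-01,  3.00268608e-01,
        -8.23012195e+01],
       [-1.68746912e-04, -3.00268572e-01,  9.53854683e-01,
        -1.62871334e+02],
       [ 0.00000000e+00,  0.00000000e+00,  0.00000000e+00,
         1.00000000e+00]])}
```

Run:
```python
from h import *
a=cv2.imread('pics/s0.png');b=cv2.imread('pics/t0.png')
cv2.imwrite('pics/s0b.png',cv2.resize(a,(800,600)));cv2.imwrite('pics/t0b.png',cv2.resize(b,(800,600)))
```

```text
(no output)
```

View pics/s0b.png

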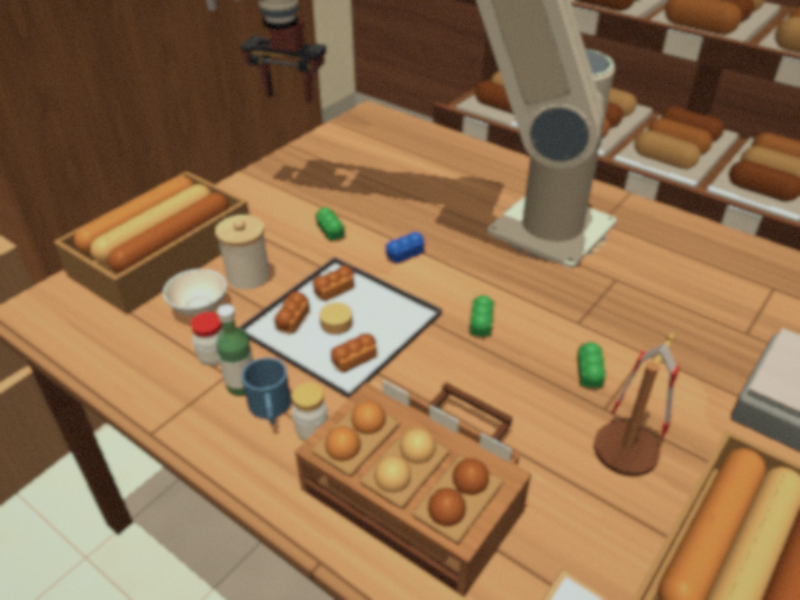

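View pics/t0b.png

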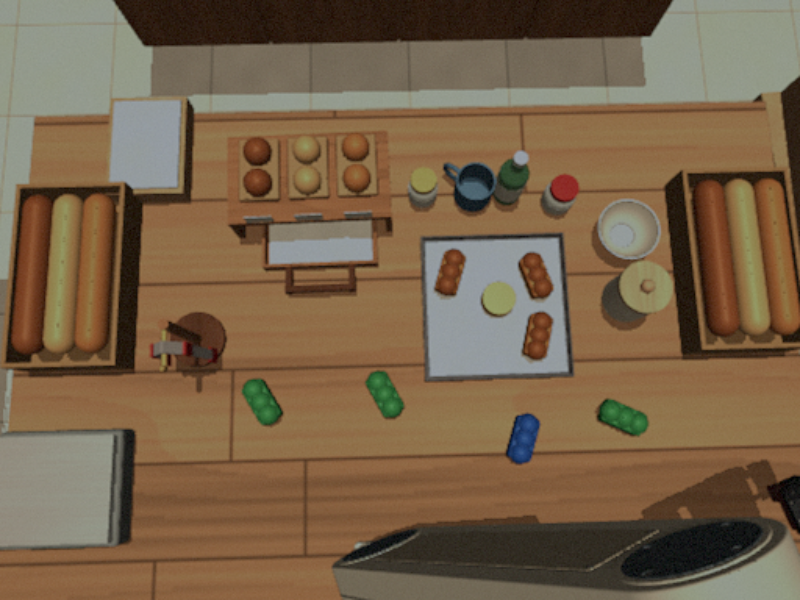

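The pictures show three brown brioche loaves on the sheet, at top-view pixels (451,272), (536,275) and (538,335) in the 800x600 image. The green ones at (262,402), (385,395) and (624,417) and the blue one at (523,438) lie on the bare table and are look-alikes, so I leave them. The tongs hang on the stand at about (185,345). The tray handle is at (320,280).

```bash
cat >> h.py <<'E'
def yaw_of(mask,cam,z):
    v,u=np.nonzero(mask); P=unproj(cam,np.c_[u,v],z)[:,:2]
    (c,sz,_)=cv2.minAreaRect(P.astype(np.float32)); 
    w,V=np.linalg.eigh(np.cov((P-P.mean(0)).T)); a=np.degrees(np.arctan2(V[1,1],V[0,1]))
    return np.round(P.mean(0)),np.round(sz), round((a+90)%180-90,1), round(cv2.minAreaRect(P.astype(np.float32))[2],1)
E
python3 - <<'E'
from h import *
arm.get_image('top')
for q,z in [('tray_handle',39),('tray',28),('loaf0',40),('shelf',95),('sheet',16)]:
    for d in arm.trace(q,'top')[:6]: print(q,round(d['conf'],2),yaw_of(d['pixels'],'top',z))
b=cv2.imread('pics/t0.png')[70:200,90:290]
cv2.imwrite('pics/shelf.png',cv2.resize(b,(800,520),interpolation=cv2.INTER_CUBIC))
E
```

```text
tray_handle 0.65 (array([641., 166.]), array([136., 218.]), np.float64(-88.5), 0.8)
tray 0.95 (array([643., 166.]), array([139., 223.]), np.float64(-88.2), 1.4)
loaf0 0.92 (array([367.,  48.]), array([86., 44.]), np.float64(27.2), 29.8)
loaf0 0.88 (array([ 467., -238.]), array([47., 89.]), np.float64(-15.2), 76.8)
loaf0 0.88 (array([ 282., -201.]), array([47., 87.]), np.float64(-18.6), 72.2)
loaf0 0.85 (array([ 314., -384.]), array([94., 46.]), np.float64(67.3), 67.2)
loaf0 0.69 (array([ 580., -243.]), array([91., 49.]), np.float64(15.6), 19.3)
loaf0 0.69 (array([359., 270.]), array([90., 46.]), np.float64(32.6), 30.0)
shelf 0.98 (array([762., 179.]), array([198., 300.]), np.float64(-88.0), 1.2)
sheet 0.91 (array([ 522., -162.]), array([280., 282.]), np.float64(-29.5), 0.2)
```

View pics/shelf.png

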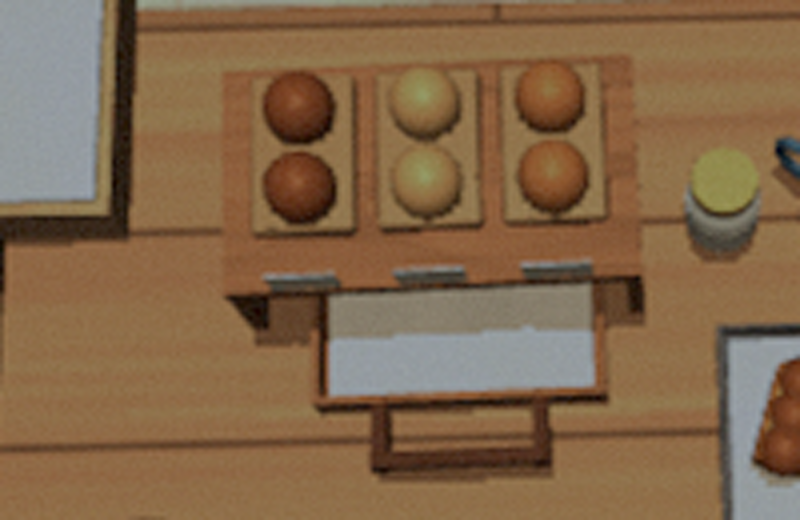

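Run:
```python
from h import *
for n,z,p in [('shelf front',95,[(225,297),(640,278)]),('shelf back',95,[(225,72),(632,57)]),('tray front',28,[(318,408),(605,398)]),('handle',39,[(374,460),(549,452)])]:
    P=unproj('top',np.array(p)/4.+[90,70],z); d=P[0]-P[1]; print(n,np.round(P),'yaw',np.degrees(np.arctan2(-d[0],d[1])),np.linalg.norm(d),P.mean(0).round())
```

```text
shelf front [[677. 322.  95.]
 [684.  26.  95.]] yaw 1.347915724009105 296.08271874607124 [680. 174.  95.]
shelf back [[848. 326.  95.]
 [853.  29.  95.]] yaw 0.9498365141673782 297.933657770735 [851. 178.  95.]
tray front [[610. 269.  28.]
 [612.  55.  28.]] yaw 0.6280157879889205 213.5040109843065 [611. 162.  28.]
handle [[567. 225.  39.]
 [570.  97.  39.]] yaw 1.235322064909521 128.30264418186377 [568. 161.  39.]
```

Call:
step_arm --targets '[[0,[0,0,-0.04],[0,0,0]],[0,[0.0,-0.04,0],[0,0,-0.12]],[0,[-0.03,-0.03,0],[0,0,-0.12]],[0,[-0.041,0,0],[0,0,-0.12]],[0,[-0.041,0,0],[0,0,-0.12]],[0,[-0.041,0,0],[0,0,-0.12]],[0,[-0.041,0,0],[0,0,-0.12]],[0,[-0.041,0,0],[0,0,-0.12]]]'

```text
time_s: 2.67
ee_pos: [117.6, -397.0, 261.7]
tool_rot: [3.088, -0.571, 0.005]
contact_force: [-1.0, -1.9, 0.4]
opening: 87.8
```

Call:
step_arm --targets '[[0,[0.038,-0.015,0],[0,0,-0.124]],[0,[0.039,-0.01,0],[0,0,-0.124]],[0,[0.04,-0.005,0],[0,0,-0.124]],[0,[0.037,-0.018,0],[0,0,0]],[0,[0.037,-0.018,0],[0,0,0]],[0,[0.03,-0.028,0],[0,0,0]],[0,[0.03,-0.028,0],[0,0,0]],[0,[0.02,-0.036,0],[0,0,0]]]'

```text
time_s: 3.33
ee_pos: [384.5, -274.5, 263.8]
tool_rot: [3.133, -0.034, 0.007]
contact_force: [1.2, -0.4, 0.3]
opening: 87.8
```

Call:
step_arm --targets '[[0,[0.02,-0.036,0],[0,0,0]],[0,[0.02,-0.036,0],[0,0,0]],[0,[0.02,-0.036,0],[0,0,0]],[0,[0.02,-0.036,0],[0,0,0]],[0,[0.02,-0.036,0],[0,0,0]],[0,[0.02,-0.036,0],[0,0,0]],[0,[0.02,-0.036,0],[0,0,0]],[0,[0.02,-0.036,0],[0,0,0]]]'

```text
time_s: 4.0
ee_pos: [551.4, 14.6, 264.3]
tool_rot: [3.132, -0.034, 0.015]
contact_force: [0.1, -0.5, 0.1]
opening: 88.0
```

Call:
step_arm --targets '[[0,[0.005,-0.039,0],[0,0,-0.04]],[0,[0.005,-0.039,0],[0,0,0]],[0,[0.005,-0.038,0],[0,0,0]],[0,[0.005,-0.038,0],[0,0,0]],[0,[0,0,0.04],[0,0,0]],[0,[0,0,0.04],[0,0,0]],[0,[0,0,0.03],[0,0,0]],[0,[0,0,0],[0,0,0]]]'

```text
time_s: 4.67
ee_pos: [578.9, 187.9, 153.4]
tool_rot: [3.136, 0.049, 0.037]
contact_force: [-1.5, -0.2, -0.4]
opening: 87.6
```

```bash
cat >> h.py <<'E'
def wunproj(uv,z,s):
    c=arm.camera_info('wrist'); H=np.array(c['hand_eye']); T=np.eye(4); T[:3,:3]=R.from_rotvec(s['tool_rot']).as_matrix(); T[:3,3]=s['ee_pos']; M=T@H
    uv=np.atleast_2d(uv); d=(M[:3,:3]@np.linalg.inv(c['camera_matrix'])@np.c_[uv,np.ones(len(uv))].T).T
    return M[:3,3]+d*((z-M[2,3])/d[:,2])[:,None]
def rect(mask,z,s):
    v,u=np.nonzero(mask); P=wunproj(np.c_[u,v],z,s)[:,:2].astype(np.float32)
    c,sz,a=cv2.minAreaRect(P)
    if sz[0]<sz[1]: a+=90; sz=sz[::-1]
    return np.round(c,1),np.round(sz,1),round((a+90)%180-90,1)
E
python3 - <<'E'
from h import *
s=st(); im=save('wrist','w1')
for q in ['tray_handle','tray']: print(q,[(np.round(d['centre'],1),round(d['conf'],2)) for d in arm.place_of(q,'wrist')])
cv2.imwrite('pics/w1b.png',cv2.resize(im[:,:,::-1],(640,480)))
E
```

```text
t 4.67 p [578.9 187.9 153.4] R [[0.999, 0.031, 0.024], [0.031, -0.999, -0.004], [0.024, 0.005, -1.0]] F [-1.5 -0.2 -0.4] op 87.6 q [ 0.3   0.48  1.73 -0.01  0.91  0.28]
tray_handle [(array([570.6, 166. ,  35.3]), 0.71)]
tray [(array([718.1, 168.7,   2.9]), 0.71)]
```

View pics/w1b.png

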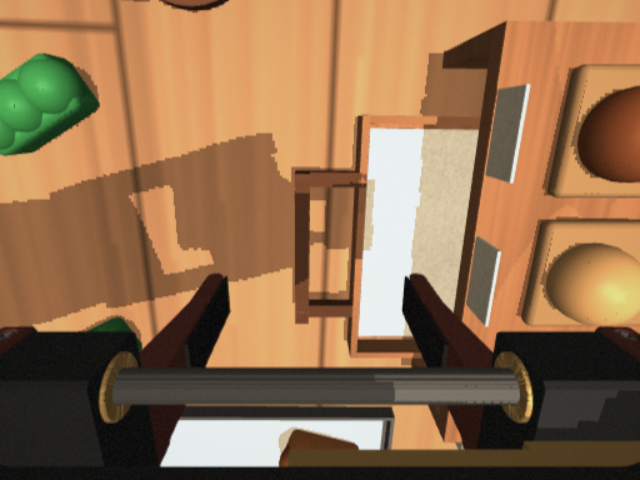

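Call:
step_arm --targets '[[0.45,[-0.008,0.02,0],[0,-0.024,0.012]],[0.45,[0,0,0.03],[0,0,0]],[0.45,[0,0,0.02],[0,0,0]],[0.45,[0,0,0],[0,0,0]]]'

```text
time_s: 5.15
ee_pos: [584.3, 168.0, 121.1]
tool_rot: [-3.138, -0.024, -0.043]
contact_force: [-1.1, -0.5, -0.2]
opening: 64.9
```

Call:
step_arm --targets '[[0.45,[0,0,0],[0,0,0]],[0.45,[0,0,0],[0,0,0]]]'

```text
time_s: 5.32
ee_pos: [586.8, 167.8, 125.4]
tool_rot: [-3.137, -0.022, -0.051]
contact_force: [-0.4, -0.9, -0.3]
opening: 51.3
```

```bash
python3 -c "
from h import *
st()"
```

```text
t 5.32 p [586.8 167.8 125.4] R [[0.999, 0.014, 0.033], [0.014, -1.0, 0.004], [0.033, -0.004, -0.999]] F [-0.4 -0.9 -0.3] op 51.3 q [ 0.26  0.51  1.75 -0.01  0.85  0.25]
```

Call:
step_arm --targets '[[0.45,[0,0,0],[0,0,0]],[0.45,[0,0,0],[0,0,0]],[0.45,[0,0,0],[0,0,0]]]'

```text
time_s: 5.57
ee_pos: [589.7, 168.5, 130.8]
tool_rot: [-3.135, -0.022, -0.063]
contact_force: [-0.8, -0.6, -0.6]
opening: 48.3
```

Call:
step_arm --targets '[[0.45,[-0.012,0,0.03],[0,-0.034,0]]]'

```text
time_s: 5.65
ee_pos: [584.0, 169.9, 106.1]
tool_rot: [-3.133, -0.022, -0.028]
contact_force: [0.2, -0.2, 0.6]
opening: 48.1
```

Call:
step_arm --targets '[[0.45,[0,0,0],[0,0,0]]]'

```text
time_s: 5.73
ee_pos: [580.4, 169.2, 102.6]
tool_rot: [-3.134, -0.022, -0.016]
contact_force: [-1.8, -0.1, -0.4]
opening: 48.5
```

Call:
step_arm --targets '[[0.45,[0,0,0],[0,0,0]]]'

```text
time_s: 5.82
ee_pos: [581.4, 169.5, 103.4]
tool_rot: [-3.134, -0.022, -0.019]
contact_force: [0.9, 0.5, 0.5]
opening: 48.2
```

Call:
step_arm --targets '[[0.45,[-0.005,0,0.03],[0,-0.012,0]],[0.45,[-0.005,0,0.03],[0,-0.006,0]],[0.45,[-0.003,0,0.014],[0,-0.004,0]],[0.45,[-0.001,0,0.001],[0,-0.004,0]]]'

```text
time_s: 6.15
ee_pos: [572.5, 171.4, 32.1]
tool_rot: [-3.132, -0.024, 0.006]
contact_force: [-0.3, -0.7, -0.5]
opening: 48.3
```

Call:
step_arm --targets '[[0.45,[-0.002,0.002,0.012],[0,0,0]],[0.45,[-0.001,0.001,0.003],[0,-0.004,0]],[1,[-0.001,0,0.001],[0,-0.004,0]],[1,[-0.001,0,0.001],[0,-0.004,0]],[1,[0,0,0.001],[0,0,0]],[1,[0,0,0.001],[0,0,0]],[1,[0,0,0.001],[0,0,0]]]' --squeeze 30

```text
time_s: 6.73
ee_pos: [571.2, 169.1, 15.9]
tool_rot: [-3.13, -0.024, 0.015]
contact_force: [1.5, 0.0, 0.1]
opening: 18.6
```

Call:
step_arm --targets '[[1,[0,0,0.001],[0,0,0]],[1,[0,0,0.001],[0,0,0]],[1,[-0.02,0,0.001],[0,0,0]],[1,[-0.025,0,0.001],[0,0,0]],[1,[-0.025,0,0.001],[0,0,0]],[1,[-0.025,0,0.001],[0,0,0]]]'

```text
time_s: 7.23
ee_pos: [487.9, 170.1, 15.1]
tool_rot: [-3.124, -0.022, -0.023]
contact_force: [5.3, 0.3, 2.1]
opening: 11.7
```

Call:
step_arm --targets '[[1,[-0.025,0.001,0.001],[0,-0.006,0]],[1,[-0.025,0.001,0.001],[0,-0.006,0]],[1,[-0.02,0.001,0.001],[0,-0.004,0]],[1,[-0.008,0,0.001],[0,-0.004,0]],[0.45,[0,0,0.001],[0,-0.004,0]],[0.45,[0,0,0.001],[0,-0.004,0]],[0.45,[0,0,0.001],[0,0,0]],[0.45,[0,0,0],[0,0,0]]]'

```text
time_s: 7.9
ee_pos: [418.9, 170.1, 12.7]
tool_rot: [-3.116, -0.027, -0.024]
contact_force: [-0.1, -0.1, 0.1]
opening: 34.5
```

Call:
step_arm --targets '[[0.45,[0,0,0],[0,0,0]],[0.45,[0,0,0],[0,0,0]]]'

```text
time_s: 8.07
ee_pos: [419.3, 170.0, 12.2]
tool_rot: [-3.116, -0.026, -0.023]
contact_force: [0.2, -0.3, -0.1]
opening: 46.8
```

Call:
step_arm --targets '[[1,[0,0,-0.002],[0,0,0]],[1,[0,0,0],[0,0,0]],[1,[0,0,0],[0,0,0]],[1,[0,0,0],[0,0,0]],[1,[0,0,0],[0,0,0]],[1,[-0.015,0,0],[0,0,0]],[1,[-0.015,0,0],[0,0,0]],[1,[0,0,0],[0,0,0]]]'

```text
time_s: 8.73
ee_pos: [392.4, 170.4, 14.4]
tool_rot: [-3.114, -0.024, -0.033]
contact_force: [-6.4, 0.8, 2.2]
opening: 11.8
```

Call:
step_arm --targets '[[0.45,[0,0,0],[0,0,0]],[0.45,[0,0,0],[0,0,0]],[0.45,[0,0,0],[0,0,0]],[0.45,[0,0,0],[0,0,0]],[0.45,[0,0,0],[0,0,0]]]'

```text
time_s: 9.15
ee_pos: [390.5, 170.0, 14.2]
tool_rot: [-3.115, -0.025, -0.028]
contact_force: [0.1, -0.4, -0.1]
opening: 41.8
```

Call:
step_arm --targets '[[0.3,[0,0,-0.03],[0,0,0]],[0.2,[0,0,-0.035],[0,0,0]],[0,[0,0,-0.035],[0,0,0]],[0,[0,0,-0.035],[0,0,-0.12]],[0,[0,0,-0.035],[0,0,-0.12]],[0,[0,0,-0.035],[0,0,-0.12]],[0,[0,0,-0.035],[0,0,-0.12]],[0,[0,0,-0.01],[0,0,-0.12]]]'

```text
time_s: 9.82
ee_pos: [384.3, 161.9, 270.9]
tool_rot: [-2.967, -0.977, -0.018]
contact_force: [1.5, 0.2, 0.6]
opening: 87.8
```

Call:
step_arm --targets '[[0,[0,0,0],[0,0,-0.12]],[0,[0,0,0],[0,0,-0.12]],[0,[0,0,0],[0,0,-0.12]],[0,[0,0,0],[0,0,-0.12]],[0,[0,0,0],[0,0,-0.12]],[0,[0,0,0],[0,0,-0.12]],[0,[0,0,0],[0,0,-0.1]],[0,[0,0,0],[0,0,0]]]'

```text
time_s: 10.48
ee_pos: [386.9, 162.0, 277.3]
tool_rot: [-2.298, -2.131, -0.046]
contact_force: [0.0, 0.8, -0.2]
opening: 87.9
```

```bash
python3 -c "
from h import *
st()"
```

```text
t 10.48 p [386.9 162.  277.3] R [[0.075, 0.997, 0.017], [0.997, -0.076, 0.025], [0.026, 0.015, -1.0]] F [ 0.   0.8 -0.2] op 87.9 q [ 0.36  0.03  2.02  0.02  1.08 -1.15]
```

Call:
step_arm --targets '[[0,[0.039,0.01,0],[0.017,-0.025,-0.075]],[0,[0.039,0.007,0],[0,0,0]],[0,[0.039,0.007,0],[0,0,0]],[0,[0.039,0.007,0],[0,0,0]],[0,[0.039,0.007,0],[0,0,0]],[0,[0.035,0.007,0],[0,0,0]],[0,[0,0,0],[0,0,0]],[0,[0,0,0],[0,0,0]]]'

```text
time_s: 11.15
ee_pos: [438.3, 399.2, 275.8]
tool_rot: [-2.255, -2.186, 0.006]
contact_force: [-0.2, -0.6, 0.0]
opening: 87.8
```

Run:
```python
from h import *
s=st(); im=save('wrist','w2')
for q in ['peg','tongs','tongs_plates','stand']: print(q,[(np.round(d['centre'],1),round(d['conf'],2)) for d in arm.place_of(q,'wrist')])
cv2.imwrite('pics/w2b.png',cv2.resize(im[:,:,::-1],(640,480)))
im=save('top','t2')
for q in ['tray','tray_handle','loaf0']: print(q,[(np.round(d['centre'],1),round(d['conf'],2)) for d in arm.place_of(q,'top')])
```

```text
t 11.15 p [438.3 399.2 275.8] R [[0.031, 1.0, -0.003], [1.0, -0.031, -0.002], [-0.002, -0.003, -1.0]] F [-0.2 -0.6  0. ] op 87.8 q [ 0.72  0.32  1.65  0.    1.17 -0.82]
peg [(array([444.5, 398.6, 192.3]), 0.59)]
tongs [(array([441.6, 399.4, 200.2]), 0.93)]
tongs_plates [(array([444.5, 394.5, 158.3]), 0.75)]
stand [(array([486.7, 400.3,   1.5]), 0.81)]
tray [(array([544.9, 168.4,  -4.1]), 0.59)]
tray_handle [(array([389.7, 166.7,  33.8]), 0.6)]
loaf0 [(array([ 587.2, -245.3,    5.4]), 0.91), (array([372.6,  48.6,  -1.3]), 0.91), (array([592.4, -82.1,   4.8]), 0.86), (array([363.5, 272.1,  -2. ]), 0.84), (array([ 469.7, -247.1,    4.8]), 0.75), (array([ 283.6, -206.8,   -0.3]), 0.75), (array([ 318.6, -393.8,    1.3]), 0.55)]
```

View pics/w2b.png

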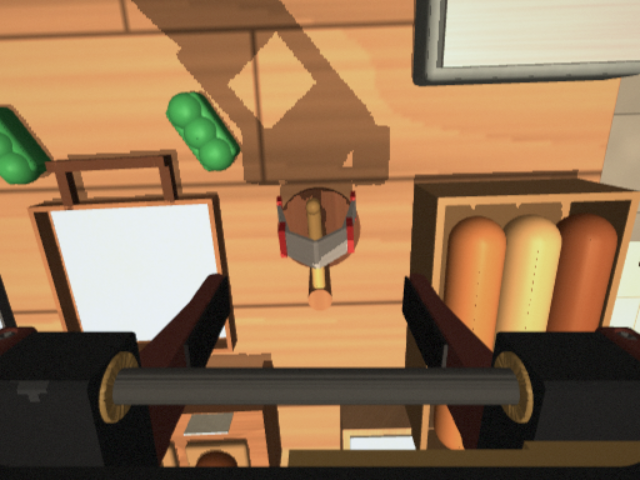

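Run:
```python
from h import *
s=arm.get_state()
for z in (180,200,220): print(z,wunproj([(319*.8,299*.8),(313*.8,204*.8),(317*.8,242*.8),(282*.8,240*.8),(352*.8,238*.8)],z,s)[:,:2].round().tolist())
for z in (160,): print(z,wunproj([(282*.8,240*.8),(352*.8,238*.8)],z,s)[:,:2].round().tolist())
```

```text
180 [[492.0, 399.0], [413.0, 397.0], [443.0, 399.0], [441.0, 372.0], [441.0, 426.0]]
200 [[482.0, 399.0], [409.0, 397.0], [437.0, 399.0], [434.0, 374.0], [434.0, 424.0]]
220 [[471.0, 399.0], [405.0, 397.0], [430.0, 399.0], [428.0, 376.0], [428.0, 422.0]]
160 [[447.0, 370.0], [447.0, 428.0]]
```

Call:
step_arm --targets '[[0,[-0.001,0.003,0.03],[0,0,-0.05]],[0,[0,0.003,0.03],[0,0,0]],[0,[0,0,0.02],[0,0,0]],[0,[0,0,0],[0,0,0]]]'

```text
time_s: 11.93
ee_pos: [446.9, 396.1, 198.5]
tool_rot: [2.201, 2.242, 0.01]
contact_force: [-1.1, -1.1, -0.8]
opening: 87.7
```

Call:
step_arm --targets '[[0,[0.002,-0.002,0.03],[0,0,0]],[0,[0,0,0.02],[0,0,0]],[0,[0,0,0.006],[0,0,0]],[0,[0,0,0],[0,0,0]]]'

```text
time_s: 12.27
ee_pos: [447.0, 398.6, 144.5]
tool_rot: [2.203, 2.239, 0.016]
contact_force: [-1.0, 0.3, 0.2]
opening: 87.7
```

Call:
step_arm --targets '[[0.33,[0,-0.001,0.003],[0,0,0]],[0.33,[0,0,0],[0,0,0]],[0.345,[0,0,0],[0,0,0]],[0.345,[0,0,0],[0,0,0]],[0.345,[0,0,0],[0,0,0]],[0.345,[0,0,0],[0,0,0]]]' --squeeze 20

```text
time_s: 12.77
ee_pos: [448.5, 400.5, 147.8]
tool_rot: [2.203, 2.238, 0.029]
contact_force: [-1.0, -0.1, -1.3]
opening: 57.8
```

```bash
python3 -c "
from h import *
st()"
```

```text
t 12.77 p [448.5 400.5 147.8] R [[-0.016, 1.0, 0.014], [1.0, 0.015, 0.012], [0.012, 0.014, -1.0]] F [-1.  -0.1 -1.3] op 57.8 q [ 0.71  0.47  1.75  0.    0.9  -0.88]
```

Call:
step_arm --targets '[[0.345,[0,0,-0.02],[0.006,-0.006,0]],[0.345,[0,0,-0.03],[0,0,0]],[0.345,[0,0,-0.03],[0,0,0]],[0.345,[0,0,-0.03],[0,0,0]],[0.345,[0,0,-0.03],[0,0,0]],[0.345,[0,0,-0.03],[0,0,0]],[0.345,[0,0,-0.02],[0,0,0]]]'

```text
time_s: 13.35
ee_pos: [443.7, 396.6, 340.1]
tool_rot: [2.204, 2.239, -0.007]
contact_force: [0.8, 0.2, -1.5]
opening: 57.6
```

Run:
```python
from h import *
s=st(); a=save('scene','s3')
c=a[130:330,330:512,::-1]
w=save('wrist','w3')
cv2.imwrite('pics/s3b.png',np.hstack([cv2.resize(c,(400,440)),cv2.resize(w[:,:,::-1],(400,440))]))
print([(np.round(d['centre'],1),round(d['conf'],2)) for d in arm.place_of('tongs','scene')])
```

```text
t 13.35 p [443.7 396.6 340.1] R [[-0.015, 1.0, -0.003], [1.0, 0.015, -0.003], [-0.003, -0.003, -1.0]] F [ 0.8  0.2 -1.5] op 57.6 q [ 0.71  0.27  1.57 -0.    1.3  -0.88]
[(array([442.4, 392.1, 398.3]), 0.7), (array([761.6, -31. ,   2.5]), 0.57)]
```

View pics/s3b.png

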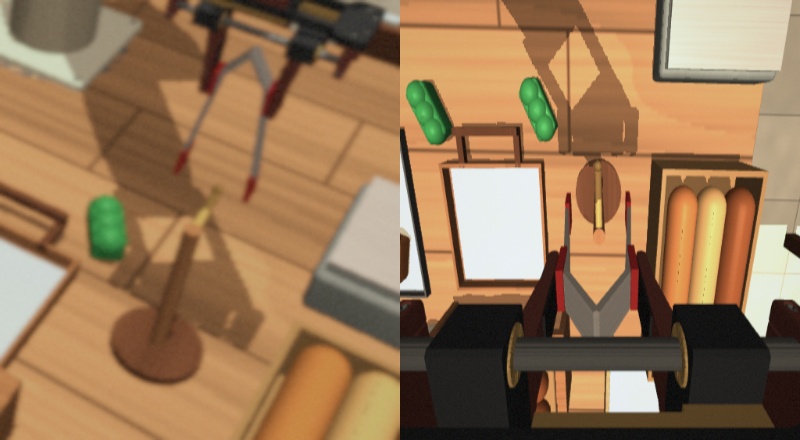

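Call:
step_arm --targets '[[0.345,[-0.03,0.004,0],[0,0,0]],[0.345,[-0.04,0.004,0],[0,0,0]],[0.345,[-0.04,0.004,0],[0,0,0]],[0.345,[-0.04,0.004,0],[0,0,0]],[0.345,[-0.04,0.004,0],[0,0,0]],[0.345,[-0.04,0.004,0],[0,0,0]],[0.345,[-0.04,0.004,0],[0,0,0]],[0.345,[-0.04,0.004,0],[0,0,0]]]'

```text
time_s: 14.17
ee_pos: [473.5, 81.3, 322.7]
tool_rot: [-2.182, -2.244, 0.037]
contact_force: [0.9, 0.0, -1.3]
opening: 58.1
```

Call:
step_arm --targets '[[0.345,[-0.04,0.004,0.005],[0,0,0]],[0.345,[-0.04,0.004,0.005],[0,0,0]],[0.345,[-0.04,0.004,0.005],[0,0,0]],[0.345,[-0.04,0.004,0.005],[0,0,0]],[0.345,[-0.04,0.004,0.005],[0,0,0]],[0.345,[-0.03,0.004,0.005],[0,0,0]],[0.345,[-0.02,0,0],[0,0,0]],[0.345,[0,0,0],[0,0,0]]]'

```text
time_s: 14.83
ee_pos: [492.8, -181.3, 276.6]
tool_rot: [-2.174, -2.224, 0.058]
contact_force: [-0.6, -0.7, -1.4]
opening: 57.7
```

Run:
```python
from h import *
s=st(); w=save('wrist','w4')
print([(np.round(d['centre'],1),round(d['conf'],2)) for d in arm.place_of('loaf0','wrist')])
for d in arm.trace('loaf0','wrist'): print(round(d['conf'],2),rect(d['pixels'],30,s))
print([(np.round(d['centre'],1),round(d['conf'],2)) for d in arm.place_of('bun','wrist')])
cv2.imwrite('pics/w4b.png',cv2.resize(w[:,:,::-1],(800,600)))
```

```text
t 14.83 p [ 492.8 -181.3  276.6] R [[-0.023, 0.999, -0.048], [1.0, 0.022, -0.005], [-0.004, -0.048, -0.999]] F [-0.6 -0.7 -1.4] op 57.7 q [-0.36  0.23  1.77 -0.02  1.18 -1.95]
[(array([ 468. , -240.4,    5.9]), 0.96), (array([ 279.3, -200.8,    0.3]), 0.93), (array([367.7,  43.7,   1.8]), 0.84), (array([ 3.166e+02, -3.875e+02, -2.000e-01]), 0.84), (array([ 583.2, -245.5,    3.7]), 0.72), (array([ 488.7, -182.3,  331. ]), 0.54)]
0.95 (array([ 574.2, -236.8]), array([85. , 48.4]), 50.5)
0.91 (array([ 298.7, -207.7]), array([57.8, 46.5]), -17.2)
0.87 (array([571.6, -72.1]), array([64.8, 39.9]), 44.5)
0.85 (array([ 469.4, -241.2]), array([91.8, 45.3]), -15.5)
0.7 (array([ 314.4, -388.1]), array([98.6, 43.6]), 64.9)
[(array([ 541.7, -168.6,    3. ]), 0.59), (array([391.5, 165.8,  36. ]), 0.54), (array([ 668.4, -420.1,   -1.5]), 0.52)]
```

View pics/w4b.png

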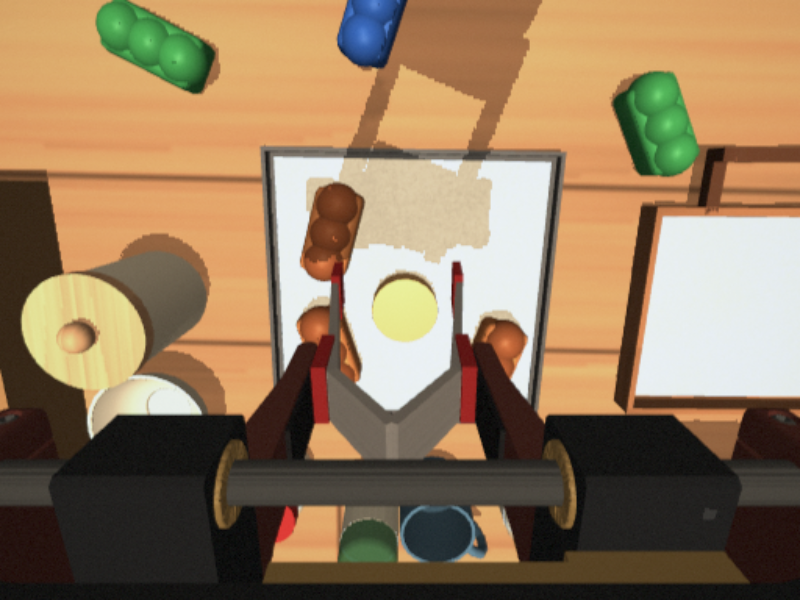

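Run:
```python
from h import *
c=arm.camera_info('wrist');H=np.array(c['hand_eye']);K=c['camera_matrix']
def pr(P): q=np.linalg.inv(H)@np.r_[P,1]; q=K@q[:3]; return q[:2]/q[2]/.64
for zt in (105,111):
  for y in (-8,0,8): print(zt,y,pr([-36,y-13,zt]).round(),pr([-36,y+13,zt]).round(),pr([36,y-13,zt]).round())
  print('plates',pr([-29,-11,-19]).round(),pr([29,-11,-19]).round())
```

```text
105 -8 [335. 259.] [337. 299.] [452. 259.]
105 0 [335. 271.] [337. 311.] [451. 271.]
105 8 [336. 284.] [338. 322.] [451. 284.]
plates [311. 365.] [474. 365.]
111 -8 [336. 257.] [338. 296.] [451. 257.]
111 0 [337. 269.] [338. 308.] [450. 269.]
111 8 [337. 281.] [339. 319.] [450. 281.]
plates [311. 365.] [474. 365.]
```

Call:
step_arm --targets '[[0.345,[-0.03,-0.01,0],[-0.048,0,0]],[0.345,[-0.03,-0.01,0],[0,0,0.098]],[0.345,[0,0,0.02],[0,0,0.098]],[0.345,[0,0,0.03],[0,0,0.097]],[0.345,[0,0,0.02],[0,0,0]],[0.345,[0,0,0],[0,0,0]]]'

```text
time_s: 15.53
ee_pos: [478.1, -231.1, 209.0]
tool_rot: [2.49, 1.9, 0.009]
contact_force: [-0.6, 0.6, -2.1]
opening: 57.6
```

```bash
cat >> h.py <<'E'
def goto(x,y,z,yaw):
    s=st(); M=R.from_rotvec(s['tool_rot']).as_matrix(); c,n=np.cos(np.radians(yaw)),np.sin(np.radians(yaw))
    T=np.array([[c,n,0],[n,-c,0],[0,0,-1.]]); w=R.from_matrix(M.T@T).as_rotvec(); d=M.T@(np.array([x,y,z])-s['ee_pos']); d2=T.T@(np.array([x,y,z])-s['ee_pos'])
    print('shift mm now',d.round(1),'after turn',d2.round(1),'turn',w.round(3))
E
python3 - <<'E'
from h import *
goto(473,-243,122,74.5)
arm.get_image('wrist'); s=arm.get_state()
for d in arm.trace('loaf0','wrist'): print(round(d['conf'],2),rect(d['pixels'],30,s))
E
```

```text
t 15.53 p [ 478.1 -231.1  209. ] R [[0.264, 0.964, 0.01], [0.965, -0.264, -0.005], [-0.002, 0.011, -1.0]] F [-0.6  0.6 -2.1] op 57.6 q [-0.47  0.3   1.86  0.    0.98 -1.78]
shift mm now [-12.7  -2.8  87. ] after turn [-12.8  -1.8  87. ] turn [0.011 0.002 0.003]
0.87 (array([ 470.5, -242. ]), array([93. , 45.8]), -15.5)
0.84 (array([ 313.3, -212.8]), array([44.5, 27.9]), 74.6)
0.84 (array([ 314.9, -389. ]), array([99.1, 45.1]), 64.1)
0.79 (array([597.8, -84.2]), array([96.6, 55.5]), -15.8)
0.67 (array([ 570.9, -249.4]), array([62.9, 50.2]), 18.1)
0.6 (array([389.6,  37.4]), array([83.3, 42.3]), 74.6)
```

Call:
step_arm --targets '[[0.345,[-0.013,-0.002,0.015],[0.01,0,0]],[0.345,[0,0,0.02],[0,0,0]],[0.345,[0,0,0.001],[0,0,0]],[0.345,[0,0,0.001],[0,0,0]]]'

```text
time_s: 15.97
ee_pos: [480.0, -243.4, 181.4]
tool_rot: [2.477, 1.907, 0.009]
contact_force: [0.0, -0.2, -1.7]
opening: 57.8
```

Run:
```python
from h import *
goto(473.5,-243,122,74.5)
w=save('wrist','w5'); cv2.imwrite('pics/w5b.png',cv2.resize(w[:,:,::-1],(640,480)))
```

```text
t 15.97 p [ 480.  -243.4  181.4] R [[0.256, 0.967, 0.014], [0.967, -0.255, -0.009], [-0.005, 0.016, -1.0]] F [ 0.  -0.2 -1.7] op 57.8 q [-0.49  0.34  1.87 -0.    0.92 -1.8 ]
shift mm now [-1.  -7.3 59.3] after turn [-1.4 -6.3 59.4] turn [0.016 0.005 0.012]
```

View pics/w5b.png

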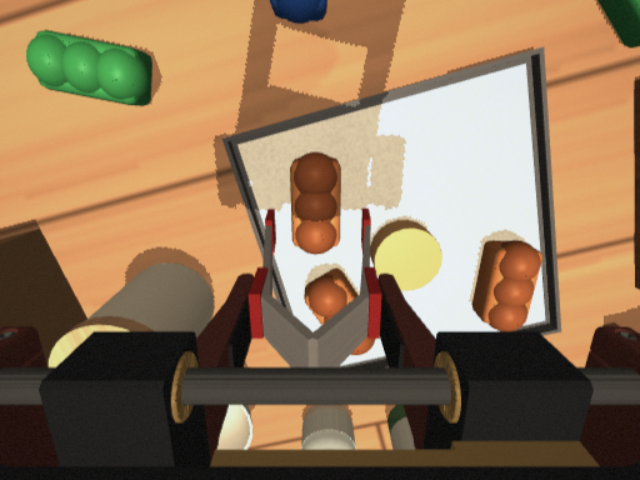

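Call:
step_arm --targets '[[0.345,[0,-0.006,0.015],[0.016,0.004,0]],[0.345,[0,0,0.022],[0,0,0]],[0.345,[0,0,0.02],[0,0,0]],[0.345,[0,0,0.004],[0,0,0]]]'

```text
time_s: 16.35
ee_pos: [477.6, -242.4, 123.1]
tool_rot: [2.48, 1.915, 0.004]
contact_force: [-1.4, 0.6, -1.2]
opening: 58.2
```

Call:
step_arm --targets '[[0.5,[0,-0.001,0.001],[0,0,0]],[0.7,[0,0,0.001],[0,0,0]],[0.7,[0,0,0.001],[0,0,0]],[0.7,[0,0,0.001],[0,0,0]],[0.7,[0,0,0.001],[0,0,0]],[0.7,[0,0,0.001],[0,0,0]]]' --squeeze 40

```text
time_s: 16.85
ee_pos: [477.9, -242.5, 120.5]
tool_rot: [2.478, 1.915, 0.006]
contact_force: [-1.5, 1.7, 6.1]
opening: 51.2
```

Call:
step_arm --targets '[[0.7,[0,0,-0.01],[0,0,0]],[0.7,[0,0,-0.02],[0,0,0]],[0.7,[0,0,-0.025],[0,0,0]],[0.7,[0,0,-0.025],[0,0,0]],[0.7,[0,0,-0.02],[0,0,0]]]'

```text
time_s: 17.27
ee_pos: [474.0, -240.4, 221.1]
tool_rot: [2.485, 1.92, -0.0]
contact_force: [1.1, -0.8, -2.2]
opening: 51.1
```

Call:
step_arm --targets '[[0.7,[0.02,0.002,0],[0,0,-0.096]],[0.7,[0.035,0.003,0],[0,0,-0.096]],[0.7,[0.04,0.003,0],[0,0,-0.096]],[0.7,[0.04,0.003,0],[0,0,0]],[0.7,[0.04,0.003,0],[0,0,0]],[0.7,[0.04,0.003,0],[0,0,0]],[0.7,[0.04,0.003,0],[0,0,0]],[0.7,[0.03,0.003,0],[0,0,0]]]'

```text
time_s: 17.93
ee_pos: [507.5, 45.6, 231.3]
tool_rot: [2.167, 2.245, 0.012]
contact_force: [0.9, -0.7, -2.0]
opening: 50.9
```

Call:
step_arm --targets '[[0.7,[0.02,0,0],[0,0,0]],[0.7,[0.01,0,0],[0,0,0]],[0.7,[0,0,0],[0,0,0]]]'

```text
time_s: 18.18
ee_pos: [506.2, 82.7, 232.6]
tool_rot: [2.159, 2.252, 0.016]
contact_force: [1.0, -0.8, -3.5]
opening: 50.6
```

Run:
```python
from h import *
goto(505,117,126,91)
w=save('wrist','w6'); cv2.imwrite('pics/w6b.png',cv2.resize(w[:,:,::-1],(640,480)))
print([(np.round(d['centre'],1),round(d['conf'],2)) for d in arm.place_of('tray','wrist')])
```

```text
t 18.18 p [506.2  82.7 232.6] R [[-0.042, 0.999, 0.023], [0.999, 0.042, -0.008], [-0.009, 0.023, -1.0]] F [ 1.  -0.8 -3.5] op 50.6 q [ 0.15  0.24  1.88 -0.01  1.   -1.46]
shift mm now [ 35.3  -2.2 106.3] after turn [ 34.3  -0.6 106.6] turn [0.023 0.008 0.025]
[(array([540.5, 163.7,   1.7]), 0.95)]
```

View pics/w6b.png

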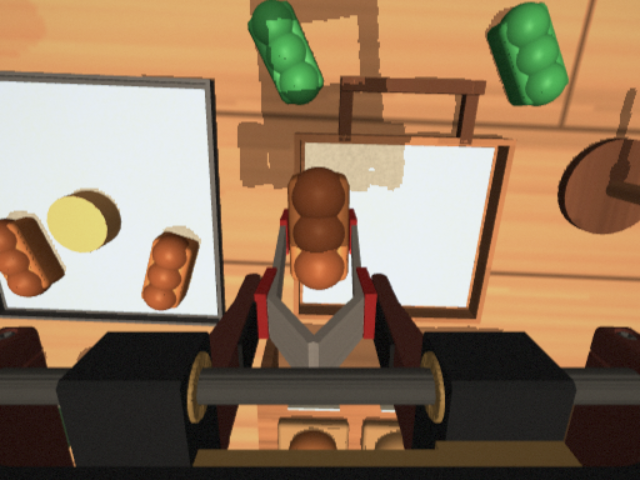

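Call:
step_arm --targets '[[0.7,[0.033,-0.001,0],[0.023,0.008,0.02]],[0.7,[0,0,0.03],[0,0,0]],[0.7,[0,0,0.03],[0,0,0]],[0.7,[0,0,0.025],[0,0,0]],[0.7,[0,0,0],[0,0,0]]]'

```text
time_s: 18.7
ee_pos: [507.9, 107.5, 147.6]
tool_rot: [2.204, 2.23, 0.006]
contact_force: [-2.3, -0.3, -2.3]
opening: 51.0
```

Run:
```python
from h import *
goto(504,115.5,125,91)
```

```text
t 18.7 p [507.9 107.5 147.6] R [[-0.012, 1.0, 0.007], [1.0, 0.012, -0.001], [-0.002, 0.007, -1.0]] F [-2.3 -0.3 -2.3] op 51.0 q [ 0.19  0.37  1.92 -0.    0.84 -1.39]
shift mm now [ 8.1 -4.  22.6] after turn [ 8.1 -3.8 22.6] turn [ 0.007  0.002 -0.006]
```

Call:
step_arm --targets '[[0.7,[0.008,-0.004,0.008],[0,0,0]],[0.7,[0,0,0.009],[0,0,0]],[0.7,[0,0,0.006],[0,0,0]],[0.7,[0,0,0.002],[0,0,0]]]'

```text
time_s: 19.03
ee_pos: [505.6, 112.6, 123.2]
tool_rot: [2.209, 2.223, 0.008]
contact_force: [0.1, -0.3, -1.8]
opening: 50.8
```

Call:
step_arm --targets '[[0.4,[0,0,0.001],[0,0,0]],[0.36,[0,0,0.001],[0,0,0]],[0.345,[0,0,0.001],[0,0,0]],[0.345,[0,0,0.001],[0,0,0]]]'

```text
time_s: 19.37
ee_pos: [507.7, 112.7, 121.1]
tool_rot: [2.207, 2.221, 0.014]
contact_force: [0.7, -0.1, -2.0]
opening: 57.8
```

Call:
step_arm --targets '[[0.345,[0,0,-0.015],[0,0,0]],[0.345,[0,0,-0.03],[0,0,0]],[0.345,[0,0,-0.03],[0,0,0]],[0.345,[0,0,-0.03],[0,0,0]],[0.345,[-0.03,0,0],[0,0,0]],[0.345,[-0.03,0,0],[0,0,0]],[0.345,[-0.03,0,0],[0,0,0]],[0.345,[0,0,0],[0,0,0]]]' --squeeze 20

```text
time_s: 20.03
ee_pos: [508.8, 21.8, 234.6]
tool_rot: [2.196, 2.225, 0.021]
contact_force: [-0.2, 0.7, -0.9]
opening: 57.9
```

Run:
```python
from h import *
s=st(); w=save('wrist','w7')
print([(np.round(d['centre'],1),round(d['conf'],2)) for d in arm.place_of('loaf0','wrist')])
for d in arm.trace('loaf0','wrist'): print(round(d['conf'],2),rect(d['pixels'],30,s))
cv2.imwrite('pics/w7b.png',cv2.resize(w[:,:,::-1],(640,480)))
```

```text
t 20.03 p [508.8  21.8 234.6] R [[-0.013, 1.0, 0.02], [1.0, 0.013, -0.001], [-0.002, 0.02, -1.0]] F [-0.2  0.7 -0.9] op 57.9 q [ 0.02  0.23  1.88 -0.    1.01 -1.56]
[(array([596.1, -84.5,   5.9]), 0.97), (array([497.7, 114.6,   6.8]), 0.9), (array([368.3,  46.4,  -1.8]), 0.89), (array([ 586.3, -246.9,    2.1]), 0.67), (array([3.658e+02, 2.755e+02, 3.000e-01]), 0.66)]
0.95 (array([596.4, -81.7]), array([98.8, 46.7]), -16.5)
0.84 (array([363.8, 269.8]), array([92.2, 58.8]), 30.7)
0.76 (array([368.6,  47.9]), array([93. , 46.3]), 27.9)
0.65 (array([ 583.5, -240.5]), array([91.9, 65.5]), 17.7)
```

View pics/w7b.png

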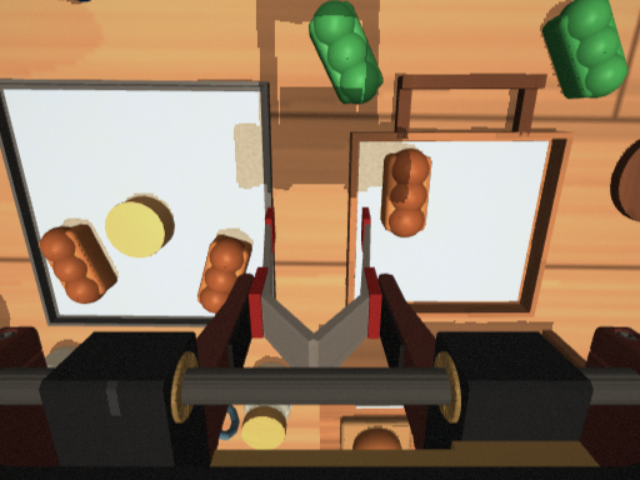

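Call:
step_arm --targets '[[0.37,[-0.025,0.02,0],[0.02,0,0.1]],[0.37,[-0.03,0.02,0],[0,0,0.1]],[0.37,[-0.02,0.03,0],[0,0,0.1]],[0.37,[0,0.03,0.02],[0,0,0]],[0.37,[0,0.01,0.02],[0,0,0]],[0.37,[0,0,0],[0,0,0]]]'

```text
time_s: 20.68
ee_pos: [614.6, -63.5, 192.5]
tool_rot: [-2.519, -1.872, -0.002]
contact_force: [-0.4, -0.4, -2.6]
opening: 55.5
```

Run:
```python
from h import *
goto(600,-84,128,73.5)
s=arm.get_state();w=save('wrist','w8')
print([(np.round(d['centre'],1),round(d['conf'],2)) for d in arm.place_of('loaf0','wrist')][:3])
for d in arm.trace('loaf0','wrist')[:3]: print(round(d['conf'],2),rect(d['pixels'],30,s))
```

```text
t 20.68 p [614.6 -63.5 192.5] R [[0.289, 0.957, -0.001], [0.957, -0.289, 0.003], [0.003, -0.001, -1.0]] F [-0.4 -0.4 -2.6] op 55.5 q [-0.12  0.45  1.67  0.    1.03 -1.4 ]
shift mm now [-24.   -8.   64.4] after turn [-23.8  -8.2  64.5] turn [-0.001 -0.003 -0.005]
[(array([500.1, 114.9,   7.5]), 0.83), (array([ 589.4, -246.8,    6.1]), 0.79), (array([597.2, -82.5,   2.5]), 0.59)]
0.93 (array([510.7, 114.3]), array([69.9, 55.1]), 0.5)
0.9 (array([ 583.7, -241.7]), array([92.7, 58.4]), 18.2)
0.86 (array([595.4, -81.2]), array([93.5, 45.3]), -16.8)
```

Aligning, then one look before going down.

Call:
step_arm --targets '[[0.37,[-0.024,-0.009,0.005],[0,0,0]],[0.37,[0,0,0.004],[0,0,0]],[0.37,[0,0,0.001],[0,0,0]]]'

```text
time_s: 21.08
ee_pos: [597.5, -80.2, 189.3]
tool_rot: [2.515, 1.881, 0.009]
contact_force: [0.3, 0.7, -1.1]
opening: 55.2
```

Run:
```python
from h import *
goto(600,-82.5,128,73.5)
w=save('wrist','w9'); cv2.imwrite('pics/w9b.png',cv2.resize(w[:,:,::-1],(640,480)))
```

```text
t 21.08 p [597.5 -80.2 189.3] R [[0.283, 0.959, 0.005], [0.959, -0.283, 0.003], [0.004, 0.004, -1.0]] F [ 0.3  0.7 -1.1] op 55.2 q [-0.15  0.43  1.71  0.    1.   -1.44]
shift mm now [-1.7  2.8 61.3] after turn [-1.5  3.1 61.3] turn [ 0.004 -0.004  0.001]
```

View pics/w9b.png

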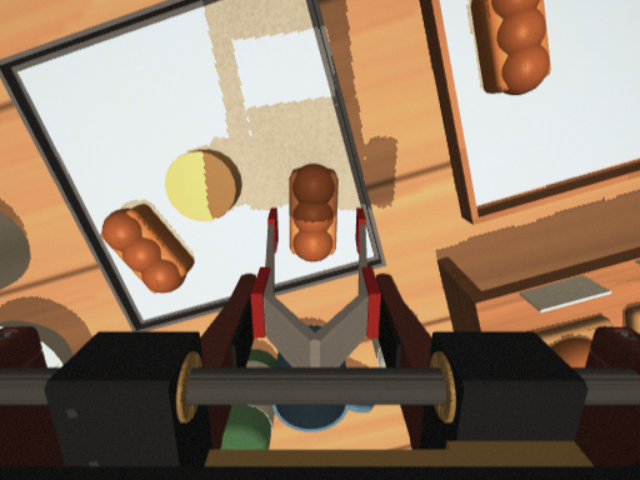

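Call:
step_arm --targets '[[0.37,[-0.002,0.002,0.015],[0.004,-0.004,0]],[0.37,[0,0,0.022],[0,0,0]],[0.37,[0,0,0.02],[0,0,0]],[0.37,[0,0,0.004],[0,0,0]],[0.37,[0,0,0.002],[0,0,0]]]'

```text
time_s: 21.55
ee_pos: [601.4, -80.5, 126.8]
tool_rot: [2.508, 1.883, 0.007]
contact_force: [-0.2, 0.1, -1.8]
opening: 55.8
```

Call:
step_arm --targets '[[0.5,[0,-0.001,0.001],[0,0,0]],[0.7,[0,0,0.001],[0,0,0]],[0.7,[0,0,0.001],[0,0,0]],[0.7,[0,0,0.001],[0,0,0]],[0.7,[0,0,0.001],[0,0,0]]]' --squeeze 40

```text
time_s: 21.97
ee_pos: [602.2, -80.3, 124.9]
tool_rot: [2.504, 1.883, 0.009]
contact_force: [-1.5, 0.6, 4.5]
opening: 51.1
```

Call:
step_arm --targets '[[0.7,[0,0,-0.01],[0,0,0]],[0.7,[0,0,-0.02],[0,0,0]],[0.7,[0,0,-0.03],[0,0,0]],[0.7,[0,0,-0.03],[0,0,0]],[0.7,[0,0,-0.01],[0,0,0]]]'

```text
time_s: 22.38
ee_pos: [598.7, -79.1, 226.4]
tool_rot: [2.51, 1.885, 0.003]
contact_force: [2.2, -0.6, -2.7]
opening: 51.2
```

Call:
step_arm --targets '[[0.7,[0.02,-0.005,0],[0,0,-0.1]],[0.7,[0.035,-0.015,0],[0,0,-0.1]],[0.7,[0.04,-0.01,0],[0,0,-0.1]],[0.7,[0.038,-0.015,0],[0,0,0]],[0.7,[0.038,-0.015,0],[0,0,0]],[0.7,[0.038,-0.015,0],[0,0,0]],[0.7,[0.035,-0.01,0],[0,0,0]],[0.7,[0.02,0,0],[0,0,0]]]'

```text
time_s: 23.05
ee_pos: [524.9, 191.0, 228.9]
tool_rot: [2.189, 2.237, 0.015]
contact_force: [1.0, 0.1, -2.9]
opening: 50.9
```

Call:
step_arm --targets '[[0.7,[0.01,0,0],[0,0,0]],[0.7,[0,0,0],[0,0,0]]]'

```text
time_s: 23.22
ee_pos: [523.3, 205.5, 228.5]
tool_rot: [2.184, 2.243, 0.016]
contact_force: [-0.5, 0.6, -3.0]
opening: 50.7
```

Run:
```python
from h import *
goto(502,215,127,91)
arm.get_image('wrist')
print([(np.round(d['centre'],1),round(d['conf'],2)) for d in arm.place_of('tray','wrist')])
print([(np.round(d['centre'],1),round(d['conf'],2)) for d in arm.place_of('loaf0','wrist')])
```

```text
t 23.22 p [523.3 205.5 228.5] R [[-0.027, 1.0, 0.015], [1.0, 0.027, -0.0], [-0.001, 0.015, -1.0]] F [-0.5  0.6 -3. ] op 50.7 q [ 0.36  0.32  1.78 -0.01  1.03 -1.24]
shift mm now [ 10.1 -22.5 101.2] after turn [  9.9 -21.1 101.5] turn [0.015 0.001 0.009]
[(array([539.8, 169.5,   3.4]), 0.97)]
[(array([498.3, 114.3,   5.9]), 0.91), (array([518.5, 204. , 105.9]), 0.84), (array([3.674e+02, 4.520e+01, 2.000e-01]), 0.58)]
```

Call:
step_arm --targets '[[0.7,[0.009,-0.012,0],[0.012,0,0.008]],[0.7,[0.002,-0.01,0.02],[0,0,0]],[0.7,[0,0,0.03],[0,0,0]],[0.7,[0,0,0.03],[0,0,0]],[0.7,[0,0,0.01],[0,0,0]],[0.7,[0,0,0.002],[0,0,0]]]'

```text
time_s: 23.87
ee_pos: [503.7, 207.8, 136.0]
tool_rot: [2.216, 2.221, 0.006]
contact_force: [-1.2, -0.2, -3.1]
opening: 51.0
```

Call:
step_arm --targets '[[0.7,[0.006,-0.001,0.006],[0,0,0]],[0.7,[0,0,0.005],[0,0,0]],[0.7,[0,0,0.001],[0,0,0]],[0.4,[0,0,0.001],[0,0,0]],[0.36,[0,0,0.001],[0,0,0]],[0.345,[0,0,0.001],[0,0,0]],[0.345,[0,0,0.001],[0,0,0]]]'

```text
time_s: 24.45
ee_pos: [506.6, 214.7, 124.0]
tool_rot: [2.218, 2.215, 0.017]
contact_force: [-0.5, -0.0, -1.0]
opening: 57.5
```

Call:
step_arm --targets '[[0.345,[0,0,-0.015],[0,0,0]],[0.345,[0,0,-0.03],[0,0,0]],[0.345,[0,0,-0.03],[0,0,0]],[0.345,[0,0,-0.03],[0,0,0]],[0.345,[-0.04,0,0],[0,0,0]],[0.345,[-0.04,0,0],[0,0,0]],[0.345,[-0.04,0,0],[0,0,0]],[0.345,[-0.04,0,0],[0,0,0]]]' --squeeze 20

```text
time_s: 25.12
ee_pos: [507.0, 56.3, 235.8]
tool_rot: [2.201, 2.226, 0.025]
contact_force: [1.7, -0.2, -0.8]
opening: 57.4
```

Call:
step_arm --targets '[[0.345,[-0.04,0.01,0],[0,0,0]],[0.345,[-0.04,0.01,0],[0,0,0]],[0.345,[-0.04,0.01,0],[0,0,0]],[0.345,[-0.04,0.01,0],[0,0,0]],[0.345,[-0.04,0.01,0],[0,0,0]],[0.345,[-0.02,0,0],[0,0,0]],[0.345,[0,0,0],[0,0,0]]]'

```text
time_s: 25.7
ee_pos: [558.3, -175.3, 239.2]
tool_rot: [2.201, 2.217, 0.028]
contact_force: [-0.6, 0.0, -1.8]
opening: 57.5
```

Run:
```python
from h import *
s=st();w=save('wrist','w10')
print([(np.round(d['centre'],1),round(d['conf'],2)) for d in arm.place_of('loaf0','wrist')])
for d in arm.trace('loaf0','wrist'): print(round(d['conf'],2),rect(d['pixels'],30,s))
t=save('top','t10')
print([(np.round(d['centre'],1),round(d['conf'],2)) for d in arm.place_of('loaf0','top')])
```

```text
t 25.7 p [ 558.3 -175.3  239.2] R [[-0.007, 1.0, 0.025], [1.0, 0.007, 0.0], [0.0, 0.025, -1.0]] F [-0.6  0.  -1.8] op 57.5 q [-0.33  0.34  1.72  0.01  1.06 -1.91]
[(array([ 582.8, -245.1,    2.2]), 0.94), (array([366.6,  45.1,  -2.1]), 0.9), (array([496.5, 116.1,   7.8]), 0.63), (array([7.688e+02, 1.807e+02, 4.000e-01]), 0.29)]
0.95 (array([394.2,  48.3]), array([74.7, 40.3]), -89.6)
0.74 (array([ 584.6, -243.9]), array([91.5, 47.7]), 17.2)
0.57 (array([499., 112.]), array([92.1, 65.5]), -0.4)
0.49 (array([ 710.1, -309.8]), array([33.2,  9.4]), -35.7)
0.38 (array([ 541.4, -170.8]), array([65.9, 61.8]), 0.4)
[(array([503.5, 110.8,   7.3]), 0.86), (array([370.5,  46.9,  -3. ]), 0.83), (array([497.9, 212. ,   8.7]), 0.76), (array([ 316.4, -391.4,    2. ]), 0.54)]
```

Call:
step_arm --targets '[[0.37,[-0.03,0.012,0],[0.025,0,-0.098]],[0.37,[-0.03,0.012,0],[0,0,-0.098]],[0.37,[-0.008,0,0.025],[0,0,-0.098]],[0.37,[0,0,0.025],[0,0,0]],[0.37,[0,0,0.001],[0,0,0]],[0.37,[0,0,0],[0,0,0]]]'

```text
time_s: 26.45
ee_pos: [589.7, -228.1, 189.1]
tool_rot: [-1.821, -2.559, -0.002]
contact_force: [0.6, -0.0, -0.9]
opening: 55.7
```

Run:
```python
from h import *
goto(589,-243,128,107.2)
s=arm.get_state();w=save('wrist','w11')
for d in arm.trace('loaf0','wrist')[:4]: print(round(d['conf'],2),rect(d['pixels'],30,s))
```

```text
t 26.45 p [ 589.7 -228.1  189.1] R [[-0.328, 0.945, 0.0], [0.945, 0.328, 0.001], [0.001, 0.001, -1.0]] F [ 0.6 -0.  -0.9] op 55.7 q [-0.39  0.47  1.64  0.    1.03 -2.29]
shift mm now [-13.9  -5.6  61. ] after turn [-14.   -5.1  61.1] turn [ 0.001 -0.001  0.034]
0.77 (array([ 585.2, -245. ]), array([93.2, 43.8]), 19.4)
0.28 (array([ 548.3, -439.7]), array([150.8, 127.5]), -85.7)
```

Call:
step_arm --targets '[[0.37,[-0.015,-0.005,0.003],[0,0,0.01]],[0.37,[0,0,0.004],[0,0,0]],[0.37,[0,0,0.001],[0,0,0]]]'

```text
time_s: 26.8
ee_pos: [591.7, -243.7, 185.5]
tool_rot: [1.83, 2.547, 0.004]
contact_force: [0.4, -0.2, -2.4]
opening: 55.5
```

Run:
```python
from h import *
goto(590,-243.5,128,108.5)
w=save('wrist','w12'); cv2.imwrite('pics/w12b.png',cv2.resize(w[:,:,::-1],(640,480)))
```

```text
t 26.8 p [ 591.7 -243.7  185.5] R [[-0.319, 0.948, 0.006], [0.948, 0.319, -0.001], [-0.003, 0.005, -1.0]] F [ 0.4 -0.2 -2.4] op 55.5 q [-0.41  0.48  1.63  0.    1.02 -2.31]
shift mm now [ 0.9 -1.8 57.5] after turn [ 0.7 -1.5 57.5] turn [0.005 0.003 0.002]
```

View pics/w12b.png

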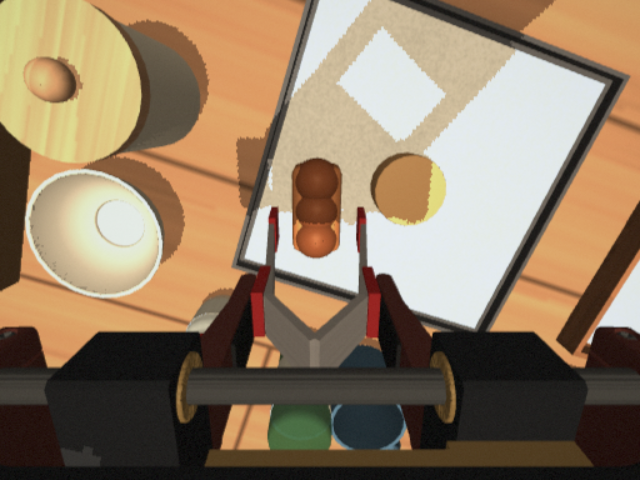

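Call:
step_arm --targets '[[0.37,[0,0,0.015],[0.005,0,0]],[0.37,[0,0,0.022],[0,0,0]],[0.37,[0,0,0.018],[0,0,0]],[0.37,[0,0,0.003],[0,0,0]],[0.37,[0,0,0.002],[0,0,0]]]'

```text
time_s: 27.27
ee_pos: [593.4, -244.5, 124.1]
tool_rot: [1.829, 2.544, -0.002]
contact_force: [0.2, -0.4, -0.9]
opening: 55.4
```

Call:
step_arm --targets '[[0.5,[0,-0.001,0.001],[0,0,0]],[0.7,[0,0,0.001],[0,0,0]],[0.7,[0,0,0.001],[0,0,0]],[0.7,[0,0,0.001],[0,0,0]],[0.7,[0,0,0.001],[0,0,0]]]' --squeeze 40

```text
time_s: 27.68
ee_pos: [593.3, -244.5, 121.7]
tool_rot: [1.829, 2.543, -0.0]
contact_force: [-1.3, 3.2, 5.0]
opening: 50.9
```

Call:
step_arm --targets '[[0.7,[0,0,-0.01],[0,0,0]],[0.7,[0,0,-0.02],[0,0,0]],[0.7,[0,0,-0.03],[0,0,0]],[0.7,[0,0,-0.03],[0,0,0]],[0.7,[0,0,-0.01],[0,0,0]]]'

```text
time_s: 28.1
ee_pos: [590.7, -243.7, 223.2]
tool_rot: [1.832, 2.548, -0.004]
contact_force: [0.9, 0.1, -1.2]
opening: 50.8
```

Call:
step_arm --targets '[[0.7,[0.02,0.006,0],[0,0,0.1]],[0.7,[0.035,0.005,0],[0,0,0.1]],[0.7,[0.04,0.002,0],[0,0,0.1]],[0.7,[0.04,0,0],[0,0,0]],[0.7,[0.04,0,0],[0,0,0]],[0.7,[0.04,0,0],[0,0,0]],[0.7,[0.04,0,0],[0,0,0]],[0.7,[0.04,0,0],[0,0,0]]]'

```text
time_s: 28.77
ee_pos: [585.7, 52.7, 224.8]
tool_rot: [2.21, 2.203, 0.004]
contact_force: [1.1, -0.1, -3.0]
opening: 50.8
```

Call:
step_arm --targets '[[0.7,[0.04,0,0],[0,0,0]],[0.7,[0.03,0,0],[0,0,0]],[0.7,[0.01,0,0],[0,0,0]],[0.7,[0,0,0],[0,0,0]]]'

```text
time_s: 29.1
ee_pos: [584.5, 143.6, 222.8]
tool_rot: [2.202, 2.211, 0.007]
contact_force: [0.1, 0.1, -2.3]
opening: 50.7
```

Run:
```python
from h import *
goto(597,168,125,91)
arm.get_image('wrist')
for q in ['tray','loaf0']: print([(np.round(d['centre'],1),round(d['conf'],2)) for d in arm.place_of(q,'wrist')])
```

```text
t 29.1 p [584.5 143.6 222.8] R [[-0.004, 1.0, 0.018], [1.0, 0.004, -0.012], [-0.012, 0.018, -1.0]] F [ 0.1  0.1 -2.3] op 50.7 q [ 0.23  0.38  1.69 -0.02  1.05 -1.34]
shift mm now [25.5 10.8 97.7] after turn [24.2 12.9 97.8] turn [ 0.018  0.012 -0.014]
[(array([541.5, 170.4,   1.1]), 0.91), (array([500.6, 116.4,   7.3]), 0.27)]
[(array([498.7, 212.1,   5.5]), 0.76), (array([498.7, 114.4,  10.3]), 0.73), (array([581.1, 143.1, 105.7]), 0.72)]
```

Call:
step_arm --targets '[[0.7,[0.024,0.011,0],[0.018,0.012,-0.014]],[0.7,[0.003,0,0.02],[0,0,0]],[0.7,[0,0,0.03],[0,0,0]],[0.7,[0,0,0.03],[0,0,0]],[0.7,[0,0,0.006],[0,0,0]],[0.7,[0,0,0.001],[0,0,0]]]'

```text
time_s: 29.75
ee_pos: [600.3, 156.5, 135.8]
tool_rot: [2.215, 2.221, 0.005]
contact_force: [0.1, 0.1, -2.5]
opening: 50.8
```

Call:
step_arm --targets '[[0.7,[0.009,-0.003,0.005],[0,0,0]],[0.7,[0,0,0.006],[0,0,0]],[0.7,[0,0,0.001],[0,0,0]],[0.4,[0,0,0.001],[0,0,0]],[0.36,[0,0,0.001],[0,0,0]],[0.345,[0,0,0.001],[0,0,0]],[0.345,[0,0,0.001],[0,0,0]]]'

```text
time_s: 30.33
ee_pos: [601.0, 164.2, 124.8]
tool_rot: [2.216, 2.214, 0.015]
contact_force: [1.1, -0.4, -2.4]
opening: 57.4
```

Call:
step_arm --targets '[[0.345,[0,0,-0.015],[0,0,0]],[0.345,[0,0,-0.03],[0,0,0]],[0.345,[0,0,-0.03],[0,0,0]],[0.345,[0,0,-0.03],[0,0,0]],[0.345,[0,0,-0.03],[0,0,0]],[0.345,[0,-0.02,-0.03],[0,0,0]],[0.345,[0,-0.03,-0.03],[0,0,0]],[0.345,[0,-0.03,-0.02],[0,0,0]]]' --squeeze 20

```text
time_s: 31.0
ee_pos: [518.5, 164.0, 343.6]
tool_rot: [2.219, 2.215, 0.008]
contact_force: [0.5, 0.7, -1.3]
opening: 57.8
```

Run:
```python
from h import *
goto(444,398,360,91.3)
w=save('wrist','w13'); t=save('top','t13')
cv2.imwrite('pics/t13b.png',np.hstack([cv2.resize(w[:,:,::-1],(400,300)),cv2.resize(t[:,:,::-1],(400,300))]))
for q in ['tray','tray_handle','loaf0','peg','tongs']:
  for c in ['wrist','top']: print(q,c,[(np.round(d['centre'],1).tolist(),round(d['conf'],2)) for d in arm.place_of(q,c)][:5])
```

```text
t 31.0 p [518.5 164.  343.6] R [[0.002, 1.0, 0.008], [1.0, -0.002, -0.001], [-0.001, 0.008, -1.0]] F [ 0.5  0.7 -1.3] op 57.8 q [ 0.29  0.18  1.69 -0.    1.27 -1.28]
shift mm now [233.8 -74.7 -17.3] after turn [235.6 -69.1 -16.4] turn [ 0.008  0.001 -0.024]
tray wrist [([539.4, 166.1, 0.5], 0.7), ([593.1, 167.0, 5.7], 0.5)]
tray top [([546.7, 166.2, -2.4], 0.82), ([742.9, -302.1, -1.7], 0.32)]
tray_handle wrist [([393.3, 166.9, 32.3], 0.92)]
tray_handle top [([771.9, 179.5, 0.7], 0.56)]
loaf0 wrist [([367.9, 42.8, -2.3], 0.89), ([593.6, 164.4, 5.5], 0.74), ([500.5, 117.2, 9.1], 0.73), ([502.4, 211.3, 6.9], 0.67), ([363.3, 278.2, -1.3], 0.59)]
loaf0 top [([373.2, 47.0, 0.3], 0.69), ([281.1, -202.7, 1.2], 0.67), ([500.8, 112.2, 8.7], 0.62)]
peg wrist [([442.3, 397.7, 189.0], 0.83)]
peg top [([445.8, 403.2, 192.3], 0.75)]
tongs wrist [([511.6, 162.3, 400.9], 0.72)]
tongs top [([514.4, 166.6, 404.4], 0.62)]
```

View pics/t13b.png

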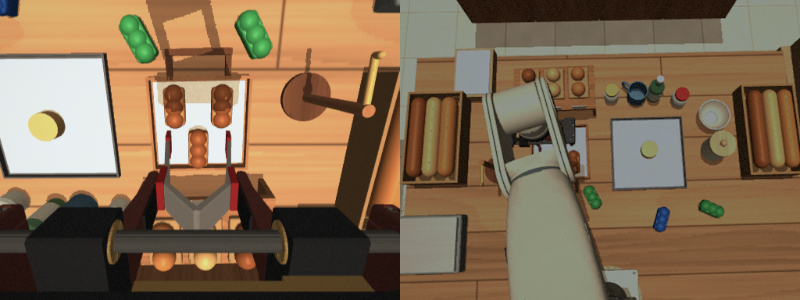

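Call:
step_arm --targets '[[0.345,[0.03,-0.012,0],[0.008,0,-0.024]],[0.345,[0.04,-0.012,0],[0,0,0]],[0.345,[0.04,-0.012,0],[0,0,0]],[0.345,[0.04,-0.012,0],[0,0,0]],[0.345,[0.04,-0.012,0],[0,0,0]],[0.345,[0.035,-0.008,0],[0,0,0]],[0.345,[0.01,0,0],[0,0,0]],[0.345,[0,0,0],[0,0,0]]]'

```text
time_s: 32.27
ee_pos: [446.0, 404.3, 334.7]
tool_rot: [-2.202, -2.238, 0.016]
contact_force: [-0.0, -0.1, -1.1]
opening: 57.9
```

Run:
```python
from h import *
goto(448.5,398.5,148,91.3)
w=save('wrist','w14'); cv2.imwrite('pics/w14b.png',cv2.resize(w[:,:,::-1],(800,600)))
for q in ['tongs','peg']: print([(np.round(d['centre'],1).tolist(),round(d['conf'],2)) for d in arm.place_of(q,'wrist')])
```

```text
t 32.27 p [446.  404.3 334.7] R [[-0.016, 1.0, -0.008], [1.0, 0.016, -0.006], [-0.006, -0.009, -1.0]] F [-0.  -0.1 -1.1] op 57.9 q [ 0.72  0.29  1.56  0.    1.3  -0.87]
shift mm now [ -4.7   4.  186.7] after turn [ -5.8   2.4 186.7] turn [-0.009  0.006 -0.006]
[([441.2, 404.6, 390.1], 0.91)]
[([443.7, 398.2, 191.2], 0.72)]
```

View pics/w14b.png

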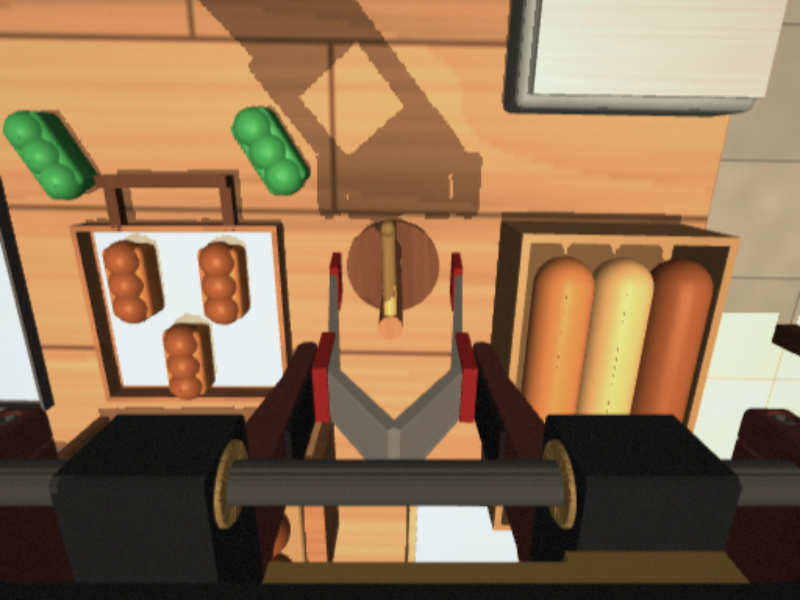

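Call:
step_arm --targets '[[0.345,[-0.006,0.002,0.01],[-0.009,0.006,0]],[0.345,[0,0,0.03],[0,0,0]],[0.345,[0,0,0.03],[0,0,0]],[0.345,[0,0,0.03],[0,0,0]],[0.345,[0,0,0.02],[0,0,0]],[0.345,[0,0,0.001],[0,0,0]]]'

```text
time_s: 32.92
ee_pos: [455.6, 384.7, 214.0]
tool_rot: [2.217, 2.219, 0.01]
contact_force: [0.2, -0.2, -1.3]
opening: 58.0
```

Run:
```python
from h import *
goto(448.5,398.5,148,91.3)
```

```text
t 32.92 p [455.6 384.7 214. ] R [[-0.001, 1.0, 0.008], [1.0, 0.001, 0.002], [0.002, 0.008, -1.0]] F [ 0.2 -0.2 -1.3] op 58.0 q [ 0.68  0.39  1.71 -0.    1.04 -0.89]
shift mm now [13.7 -7.6 66. ] after turn [13.9 -6.8 66. ] turn [ 0.008 -0.002 -0.022]
```

Call:
step_arm --targets '[[0.345,[0.008,-0.004,0],[0.008,0,-0.02]],[0.345,[0.005,-0.003,0],[0,0,0]],[0.345,[0,0,0],[0,0,0]]]'

```text
time_s: 33.17
ee_pos: [450.0, 395.4, 215.7]
tool_rot: [-2.201, -2.24, 0.0]
contact_force: [0.4, -0.1, -1.7]
opening: 57.4
```

Run:
```python
from h import *
goto(448.5,398.5,148,91.3)
```

```text
t 33.17 p [450.  395.4 215.7] R [[-0.018, 1.0, -0.001], [1.0, 0.018, 0.001], [0.001, -0.001, -1.0]] F [ 0.4 -0.1 -1.7] op 57.4 q [ 0.7   0.39  1.69  0.    1.05 -0.89]
shift mm now [ 3.1 -1.4 67.7] after turn [ 3.2 -1.4 67.7] turn [-0.001 -0.001 -0.005]
```

Call:
step_arm --targets '[[0.345,[0.003,-0.001,0.015],[0,0,0]],[0.345,[0.002,-0.001,0.015],[0,0,0]],[0.345,[0.001,-0.001,0.003],[0,0,0]]]'

```text
time_s: 33.42
ee_pos: [450.2, 404.5, 188.7]
tool_rot: [-2.201, -2.241, -0.018]
contact_force: [-0.6, -0.4, -1.9]
opening: 57.5
```

Run:
```python
from h import *
goto(448.5,398.5,148,91.3)
w=save('wrist','w15'); cv2.imwrite('pics/w15b.png',cv2.resize(w[:,:,::-1],(640,480)))
```

```text
t 33.42 p [450.2 404.5 188.7] R [[-0.018, 1.0, 0.008], [1.0, 0.018, 0.009], [0.008, 0.008, -1.0]] F [-0.6 -0.4 -1.9] op 57.5 q [ 0.71  0.43  1.71  0.    0.99 -0.88]
shift mm now [-6.3 -2.1 40.6] after turn [-5.9 -1.8 40.7] turn [ 0.008 -0.008 -0.005]
```

View pics/w15b.png

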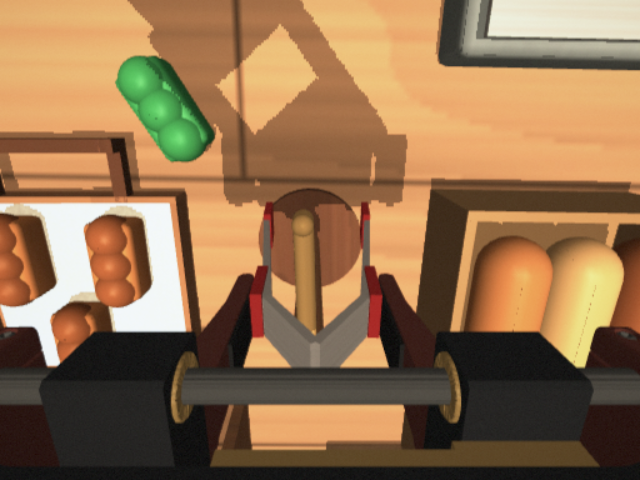

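Call:
step_arm --targets '[[0.345,[-0.005,-0.002,0.004],[0.008,-0.008,0]],[0.345,[-0.001,0,0.006],[0,0,0]],[0.345,[0,0,0.003],[0,0,0]]]'

```text
time_s: 33.72
ee_pos: [449.7, 399.9, 179.4]
tool_rot: [2.2, 2.242, 0.009]
contact_force: [-0.4, 0.3, -1.7]
opening: 57.6
```

Run:
```python
from h import *
goto(448.5,398.5,148,91.3)
```

```text
t 33.72 p [449.7 399.9 179.4] R [[-0.019, 1.0, 0.004], [1.0, 0.019, 0.004], [0.004, 0.004, -1.0]] F [-0.4  0.3 -1.7] op 57.6 q [ 0.71  0.44  1.72  0.    0.98 -0.88]
shift mm now [-1.5 -1.3 31.4] after turn [-1.4 -1.2 31.4] turn [ 0.004 -0.004 -0.004]
```

Call:
step_arm --targets '[[0.345,[-0.001,-0.001,0.01],[0.004,-0.004,0]],[0.345,[0,0,0.01],[0,0,0]],[0.345,[0,0,0.004],[0,0,0]]]'

```text
time_s: 33.97
ee_pos: [449.5, 399.1, 154.9]
tool_rot: [2.2, 2.242, 0.004]
contact_force: [-0.7, 0.1, -2.0]
opening: 57.8
```

Call:
step_arm --targets '[[0.345,[0,0,0.004],[0,0,0]]]'

```text
time_s: 34.05
ee_pos: [449.4, 398.9, 150.0]
tool_rot: [2.2, 2.241, 0.002]
contact_force: [0.4, -0.2, -1.0]
opening: 57.6
```

Call:
step_arm --targets '[[0.345,[0,0,0.004],[0,0,0]]]'

```text
time_s: 34.13
ee_pos: [449.8, 399.2, 145.7]
tool_rot: [2.2, 2.241, 0.004]
contact_force: [-0.5, -0.6, 7.8]
opening: 57.7
```

Call:
step_arm --targets '[[0.32,[0,0,-0.001],[0,0,0]],[0.3,[0,0,0],[0,0,0]],[0.2,[0,0,0],[0,0,0]],[0.05,[0,0,0],[0,0,0]],[0,[0,0,0],[0,0,0]],[0,[0,0,0],[0,0,0]]]'

```text
time_s: 34.63
ee_pos: [450.0, 399.4, 146.4]
tool_rot: [2.2, 2.241, 0.004]
contact_force: [-0.4, -0.5, 0.5]
opening: 84.7
```

Run:
```python
from h import *
goto(446,398.5,148,91.3)
print([(np.round(d['centre'],1).tolist(),round(d['conf'],2)) for d in (arm.get_image('wrist'),arm.place_of('tongs','wrist'))[1]])
```

```text
t 34.63 p [450.  399.4 146.4] R [[-0.019, 1.0, 0.002], [1.0, 0.019, 0.001], [0.001, 0.002, -1.0]] F [-0.4 -0.5  0.5] op 84.7 q [ 0.71  0.48  1.74 -0.    0.92 -0.88]
shift mm now [-0.9 -4.1 -1.6] after turn [-0.8 -4.1 -1.6] turn [ 0.002 -0.001 -0.004]
[([445.4, 398.9, 201.0], 0.69)]
```

Call:
step_arm --targets '[[0,[0,0,-0.015],[0,0,0]],[0,[0,0,-0.02],[0,0,0]],[0,[0,0,-0.03],[0,0,0]],[0,[0,0,-0.03],[0,0,0]],[0,[0,-0.01,-0.03],[0,0,0]],[0,[-0.03,-0.01,0],[0,0,0.12]],[0,[-0.04,-0.01,0],[0,0,0.12]],[0,[-0.04,0,0],[0,0,0.12]]]'

```text
time_s: 35.4
ee_pos: [407.9, 293.9, 277.0]
tool_rot: [-2.572, -1.804, -0.008]
contact_force: [0.7, -0.8, 0.7]
opening: 87.9
```

Call:
step_arm --targets '[[0,[-0.035,0,0],[0,0,0.12]],[0,[-0.03,0,0],[0,0,0.12]],[0,[-0.02,0,0],[0,0,0.12]],[0,[-0.01,0,0],[0,0,0.12]],[0,[0,0,0],[0,0,0.12]],[0,[0,0,0],[0,0,0.12]],[0,[0,0,0],[0,0,0.12]],[0,[0,0,0],[0,0,0.12]]]'

```text
time_s: 36.07
ee_pos: [357.8, 199.2, 278.3]
tool_rot: [-3.12, -0.348, -0.012]
contact_force: [-0.8, -0.2, -0.3]
opening: 87.9
```

Run:
```python
from h import *
goto(392,167,150,1.1)
arm.get_image('top');arm.get_image('scene')
for q in ['tray','tray_handle','tongs','loaf0']:
  for c in ['scene','top']: print(q,c,[(np.round(d['centre'],1).tolist(),round(d['conf'],2)) for d in arm.place_of(q,c)][:6])
```

```text
t 36.07 p [357.8 199.2 278.3] R [[0.975, 0.22, 0.008], [0.22, -0.975, 0.003], [0.008, -0.002, -1.0]] F [-0.8 -0.2 -0.3] op 87.9 q [ 0.48  0.02  2.02 -0.    1.1   0.26]
shift mm now [ 25.2  39.2 128.4] after turn [ 33.6  32.9 128.3] turn [-0.002 -0.008  0.203]
tray scene [([545.7, 167.2, -0.4], 0.56)]
tray top [([544.3, 167.1, -2.7], 0.72), ([760.2, -132.3, -0.0], 0.68), ([593.9, 167.8, 8.6], 0.41)]
tray_handle scene [([395.8, 168.1, 35.0], 0.75)]
tray_handle top [([393.0, 168.5, 32.9], 0.76)]
tongs scene [([449.0, 396.0, 199.7], 0.93)]
tongs top [([447.2, 399.2, 203.5], 0.53)]
loaf0 scene [([496.1, 113.2, 7.2], 0.97), ([372.7, 49.0, 0.9], 0.93), ([592.3, 164.0, 3.0], 0.88), ([359.3, 275.6, -0.2], 0.88), ([282.2, -201.3, -2.3], 0.82), ([500.2, 215.0, 5.1], 0.65)]
loaf0 top [([315.4, -394.6, 5.4], 0.95), ([595.6, 168.2, 7.7], 0.93), ([373.2, 46.4, -0.3], 0.91), ([282.3, -204.4, 1.5], 0.86), ([498.3, 110.5, 6.5], 0.69), ([500.7, 214.3, 6.5], 0.64)]
```

Call:
step_arm --targets '[[0.45,[0.015,0.015,0],[0,-0.008,0.1]],[0.45,[0.018,0.016,0.01],[0,0,0.1]],[0.45,[0.002,0,0.03],[0,0,0]],[0.45,[0,0,0.03],[0,0,0]],[0.45,[0,0,0.03],[0,0,0]],[0.45,[0,0,0.01],[0,0,0]],[0.45,[0,0,0],[0,0,0]]]'

```text
time_s: 37.15
ee_pos: [403.0, 175.4, 166.1]
tool_rot: [-3.137, -0.041, -0.01]
contact_force: [-0.7, 0.1, -0.5]
opening: 49.3
```

Run:
```python
from h import *
goto(393.5,168,17,1.2)
s=arm.get_state();arm.get_image('wrist')
for d in arm.trace('tray_handle','wrist')[:2]: print(round(d['conf'],2),rect(d['pixels'],28,s))
print([(np.round(d['centre'],1).tolist(),round(d['conf'],2)) for d in arm.place_of('tray_handle','wrist')])
```

```text
t 37.15 p [403.  175.4 166.1] R [[1.0, 0.026, 0.006], [0.026, -1.0, 0.005], [0.007, -0.005, -1.0]] F [-0.7  0.1 -0.5] op 49.3 q [0.38 0.24 2.08 0.   0.82 0.35]
shift mm now [-10.6   7.8 149. ] after turn [ -9.6   7.2 149.1] turn [-0.005 -0.006  0.005]
0.79 (array([516.6, 169. ]), array([264.7, 220.4]), 1.2)
[([390.6, 166.3, 38.3], 0.84)]
```

Call:
step_arm --targets '[[0.45,[-0.009,0.007,0.01],[-0.005,-0.006,0.005]],[0.45,[0,0,0.03],[0,0,0]],[0.45,[0,0,0.03],[0,0,0]],[0.45,[0,0,0.02],[0,0,0]],[0.45,[0,0,0],[0,0,0]]]'

```text
time_s: 37.72
ee_pos: [400.1, 170.1, 81.3]
tool_rot: [-3.135, -0.034, -0.03]
contact_force: [-1.1, -0.3, -0.2]
opening: 48.8
```

Run:
```python
from h import *
goto(393,168,17,1.2)
```

```text
t 37.72 p [400.1 170.1  81.3] R [[1.0, 0.022, 0.019], [0.022, -1.0, 0.006], [0.019, -0.006, -1.0]] F [-1.1 -0.3 -0.2] op 48.8 q [ 0.38  0.39  2.14 -0.    0.59  0.36]
shift mm now [-8.4  2.4 64.1] after turn [-7.2  2.  64.3] turn [-0.006 -0.019  0.001]
```

Call:
step_arm --targets '[[0.45,[-0.008,0.002,0.015],[-0.006,-0.019,0]],[0.45,[-0.001,0,0.015],[0,-0.003,0]],[0.45,[-0.001,0,0.015],[0,-0.003,0]],[0.45,[-0.001,0,0.004],[0,-0.003,0]]]'

```text
time_s: 38.05
ee_pos: [390.8, 168.3, 34.9]
tool_rot: [-3.14, -0.035, 0.006]
contact_force: [-0.8, 0.0, 0.5]
opening: 48.3
```

Run:
```python
from h import *
goto(393,168,17,1.2)
```

```text
t 38.05 p [390.8 168.3  34.9] R [[1.0, 0.022, -0.004], [0.022, -1.0, 0.001], [-0.004, -0.001, -1.0]] F [-0.8  0.   0.5] op 48.3 q [0.38 0.49 2.16 0.01 0.49 0.35]
shift mm now [ 2.3  0.3 17.9] after turn [ 2.2  0.3 17.9] turn [-0.001  0.004  0.001]
```

Call:
step_arm --targets '[[0.45,[0.001,0,0.011],[0,0,0]],[0.45,[0.001,0,0.006],[0,0,0]],[1,[0,0,0.001],[0,0,0]],[1,[0,0,0],[0,0,0]],[1,[0,0,0],[0,0,0]],[1,[0,0,0],[0,0,0]],[1,[0,0,0],[0,0,0]]]' --squeeze 30

```text
time_s: 38.63
ee_pos: [395.5, 169.3, 21.7]
tool_rot: [-3.138, -0.035, -0.003]
contact_force: [-9.0, 0.1, -1.9]
opening: 18.1
```

Run:
```python
from h import *
goto(393,168,17,1.2)
```

```text
t 38.63 p [395.5 169.3  21.7] R [[1.0, 0.022, 0.002], [0.022, -1.0, 0.004], [0.002, -0.004, -1.0]] F [-9.   0.1 -1.9] op 18.1 q [0.37 0.52 2.15 0.01 0.46 0.35]
shift mm now [-2.5  1.3  4.7] after turn [-2.5  1.2  4.7] turn [-0.004 -0.002  0.001]
```

Call:
step_arm --targets '[[1,[0,0,0.001],[0,0,0]],[1,[0,0,0.001],[0,0,0]],[1,[0.01,0,0.001],[0,0,0]],[1,[0.015,-0.001,0.001],[0,0,0]],[1,[0.015,-0.001,0.001],[0,0,0]]]' --squeeze 4

```text
time_s: 39.05
ee_pos: [420.0, 168.0, 16.4]
tool_rot: [3.137, 0.034, -0.04]
contact_force: [-11.3, 0.9, 8.2]
opening: 43.3
```

Run:
```python
from h import *
goto(587,175,17,1.2)
```

```text
t 39.05 p [420.  168.   16.4] R [[0.999, 0.022, -0.026], [0.022, -1.0, -0.005], [-0.026, 0.004, -1.0]] F [-11.3   0.9   8.2] op 43.3 q [0.35 0.56 2.09 0.01 0.52 0.32]
shift mm now [167.   -3.3  -5. ] after turn [167.1  -3.5  -0.6] turn [0.004 0.026 0.001]
```

Call:
step_arm --targets '[[1,[0,0,0],[0.004,0.02,0]],[1,[0,0,0],[0,0,0]],[1,[0,0,0],[0,0,0]],[1,[0,0,0],[0,0,0]],[1,[0,0,0],[0,0,0]]]' --squeeze 22

```text
time_s: 39.47
ee_pos: [414.2, 166.5, 16.0]
tool_rot: [3.138, 0.033, -0.023]
contact_force: [-0.2, -1.0, -4.1]
opening: 11.6
```

Run:
```python
from h import *
goto(587,175,17,1.2)
```

```text
t 39.47 p [414.2 166.5  16. ] R [[1.0, 0.021, -0.015], [0.021, -1.0, -0.003], [-0.015, 0.003, -1.0]] F [-0.2 -1.  -4.1] op 11.6 q [0.35 0.55 2.11 0.   0.49 0.33]
shift mm now [172.9  -4.9  -3.5] after turn [172.9  -4.9  -1. ] turn [0.003 0.015 0.   ]
```

Call:
step_arm --targets '[[1,[0.015,0,0.002],[0,0,0]],[1,[0.02,-0.001,0.001],[0,0,0]],[1,[0.02,-0.001,0.001],[0,0,0]],[1,[0.02,-0.001,0.001],[0,0,0]]]'

```text
time_s: 39.8
ee_pos: [454.5, 163.1, 8.7]
tool_rot: [3.118, 0.033, -0.126]
contact_force: [-25.7, -0.0, 34.0]
opening: 12.0
```

Run:
```python
from h import *
goto(587,175,17,1.2)
```

```text
t 39.8 p [454.5 163.1   8.7] R [[0.997, 0.022, -0.08], [0.02, -1.0, -0.021], [-0.081, 0.02, -0.997]] F [-25.7  -0.   34. ] op 12.0 q [0.32 0.61 1.99 0.01 0.63 0.29]
shift mm now [131.6  -8.9 -19.1] after turn [132.8  -9.1  -8.3] turn [ 0.02   0.081 -0.   ]
```

Call:
step_arm --targets '[[1,[0,0,-0.005],[0.01,0.03,0]],[1,[0,0,-0.002],[0.005,0.02,0]]]'

```text
time_s: 39.97
ee_pos: [456.1, 163.3, 15.7]
tool_rot: [3.136, 0.033, -0.048]
contact_force: [-3.5, 0.7, -4.2]
opening: 11.9
```

Run:
```python
from h import *
goto(587,175,17,1.2)
```

```text
t 39.97 p [456.1 163.3  15.7] R [[0.999, 0.021, -0.03], [0.021, -1.0, -0.005], [-0.03, 0.004, -1.0]] F [-3.5  0.7 -4.2] op 11.9 q [0.32 0.59 2.02 0.01 0.57 0.29]
shift mm now [131.1  -8.9  -5.3] after turn [131.2  -8.9  -1.3] turn [ 0.004  0.03  -0.   ]
```

Call:
step_arm --targets '[[1,[0.01,-0.001,0.0],[0,0.02,0]],[1,[0.015,-0.002,-0.001],[0,0.015,0]]]'

```text
time_s: 40.13
ee_pos: [474.8, 165.1, 15.0]
tool_rot: [3.134, 0.033, -0.005]
contact_force: [-3.7, -0.7, -5.7]
opening: 11.7
```

Run:
```python
from h import *
goto(587,175,17,1.2)
```

```text
t 40.13 p [474.8 165.1  15. ] R [[1.0, 0.021, -0.003], [0.021, -1.0, -0.007], [-0.003, 0.007, -1.0]] F [-3.7 -0.7 -5.7] op 11.7 q [ 0.31  0.6   1.99 -0.01  0.56  0.3 ]
shift mm now [112.4  -7.6  -2.4] after turn [112.4  -7.6  -2. ] turn [0.007 0.003 0.   ]
```

Call:
step_arm --targets '[[1,[0.015,-0.001,0.001],[0.004,0.006,0]],[1,[0.015,-0.001,0.0],[0,0.006,0]],[1,[0.015,-0.002,0.0],[0,0.006,0]]]'

```text
time_s: 40.38
ee_pos: [518.4, 169.3, 12.2]
tool_rot: [3.137, 0.034, 0.015]
contact_force: [-2.3, 0.5, -4.5]
opening: 11.9
```

Run:
```python
from h import *
goto(587,175,17,1.2)
```

```text
t 40.38 p [518.4 169.3  12.2] R [[1.0, 0.021, 0.009], [0.021, -1.0, -0.004], [0.009, 0.005, -1.0]] F [-2.3  0.5 -4.5] op 11.9 q [ 0.3   0.63  1.91 -0.01  0.59  0.29]
shift mm now [68.7 -4.2 -4.2] after turn [68.7 -4.2 -4.8] turn [ 0.005 -0.009  0.001]
```

Call:
step_arm --targets '[[1,[0.015,-0.001,0.0],[0.003,-0.004,0]],[1,[0.015,-0.001,0.0],[0,0,0]]]'

```text
time_s: 40.55
ee_pos: [549.1, 171.8, 10.9]
tool_rot: [3.139, 0.034, 0.003]
contact_force: [-3.0, 0.1, -4.0]
opening: 11.9
```

Run:
```python
from h import *
goto(587,175,17,1.2)
```

```text
t 40.55 p [549.1 171.8  10.9] R [[1.0, 0.022, 0.002], [0.022, -1.0, -0.002], [0.002, 0.002, -1.0]] F [-3.   0.1 -4. ] op 11.9 q [ 0.28  0.66  1.84 -0.    0.64  0.27]
shift mm now [37.9 -2.4 -6. ] after turn [37.9 -2.4 -6.1] turn [ 0.002 -0.002  0.001]
```

Call:
step_arm --targets '[[1,[0.01,-0.001,-0.001],[0,0,0]],[1,[0.008,0,0],[0,0,0]]]'

```text
time_s: 40.72
ee_pos: [570.0, 173.2, 10.8]
tool_rot: [3.139, 0.033, 0.002]
contact_force: [-2.9, 0.4, -4.8]
opening: 11.9
```

Call:
step_arm --targets '[[1,[0.006,0,0],[0,0,0]]]'

```text
time_s: 40.8
ee_pos: [577.1, 173.2, 10.2]
tool_rot: [3.139, 0.033, 0.002]
contact_force: [-4.2, 0.5, -4.5]
opening: 11.7
```

Call:
step_arm --targets '[[1,[0.005,0,0],[0,0,0]]]'

```text
time_s: 40.88
ee_pos: [582.5, 173.2, 9.7]
tool_rot: [3.139, 0.033, 0.001]
contact_force: [-3.3, -0.2, -3.9]
opening: 12.0
```

Call:
step_arm --targets '[[1,[0.004,0,0],[0,0,0]]]'

```text
time_s: 40.97
ee_pos: [586.7, 173.1, 9.4]
tool_rot: [3.139, 0.033, -0.001]
contact_force: [-9.5, -5.0, -1.8]
opening: 11.9
```

Call:
step_arm --targets '[[1,[0.003,0,0],[0,0,0]]]'

```text
time_s: 41.05
ee_pos: [586.7, 172.6, 8.8]
tool_rot: [3.138, 0.033, -0.012]
contact_force: [-20.0, 1.8, 14.9]
opening: 12.0
```

Call:
step_arm --targets '[[1,[0.003,0,0],[0,0,0]]]'

```text
time_s: 41.13
ee_pos: [586.5, 172.5, 8.8]
tool_rot: [3.137, 0.032, -0.023]
contact_force: [-16.6, 4.8, 12.8]
opening: 12.4
```

Call:
step_arm --targets '[[0.55,[0,0,0],[0,0.01,0]],[0.55,[0,0,0],[0,0.01,0]],[0.55,[0,0,0],[0,0,0]],[0.55,[0,0,0],[0,0,0]]]' --squeeze 40

```text
time_s: 41.47
ee_pos: [590.4, 173.7, 11.4]
tool_rot: [3.139, 0.033, 0.023]
contact_force: [-0.7, -0.0, 0.6]
opening: 35.0
```

Call:
step_arm --targets '[[0.55,[0.006,0,-0.001],[0,0,0]],[0.55,[0.005,0,0],[0,0,0]]]'

```text
time_s: 41.63
ee_pos: [601.0, 173.8, 13.2]
tool_rot: [3.139, 0.034, 0.021]
contact_force: [-16.9, 3.1, 12.4]
opening: 39.2
```

Call:
step_arm --targets '[[0.55,[-0.007,0,0],[0,-0.01,0]],[0.55,[-0.006,0,0],[0,0,0]],[0.55,[0,0,-0.002],[0,0,0]],[0.55,[0,0,0],[0,0,0]]]'

```text
time_s: 41.97
ee_pos: [589.9, 173.7, 15.8]
tool_rot: [3.14, 0.033, 0.009]
contact_force: [-0.5, 0.1, -0.1]
opening: 39.3
```

Call:
step_arm --targets '[[0.55,[0,0,-0.02],[0,0,0]],[0.55,[0,0,-0.02],[0,0,0]],[0.55,[0,0,-0.03],[0,0,0]],[0.55,[0,0,-0.04],[0,0,0]],[0.55,[0,0,-0.04],[0,0,0]],[0.55,[0,0,-0.04],[0,0,0]],[0.55,[-0.04,0.02,-0.02],[0,0,0]],[0.55,[-0.04,0.02,0],[0,0,0]]]'

```text
time_s: 42.63
ee_pos: [522.1, 137.8, 230.6]
tool_rot: [3.141, 0.036, 0.02]
contact_force: [-0.8, -0.9, 0.0]
opening: 39.4
```

Call:
step_arm --targets '[[0.55,[-0.03,0.03,0],[0,0,0]],[0.55,[-0.02,0.04,0],[0,0,0]],[0.55,[-0.01,0.04,0],[0,0,0]],[0.55,[0,0.04,0],[0,0,0]],[0.55,[0,0.04,0],[0,0,0]],[0.55,[0,0.04,0],[0,0,0]],[0.55,[0,0.04,0],[0,0,0]],[0.55,[0,0.03,0],[0,0,0]]]'

```text
time_s: 43.3
ee_pos: [463.8, -169.6, 236.2]
tool_rot: [3.139, 0.052, 0.044]
contact_force: [-0.3, 0.7, -0.4]
opening: 39.3
```

Run:
```python
from h import *
st()
t=save('top','t20');s=save('scene','s20')
cv2.imwrite('pics/fin.png',np.hstack([cv2.resize(t[40:240,60:260,::-1],(400,400),interpolation=cv2.INTER_CUBIC),cv2.resize(s[150:384,180:450,::-1],(400,400))]))
for q,z in [('tray',28),('shelf',95)]:
    for d in arm.trace(q,'top')[:1]: print(q,round(d['conf'],2),yaw_of(d['pixels'],'top',z))
for q in ['tray','tray_handle','tongs','loaf0','bun','peg']:
  for c in ['scene','top']: print(q,c,[(np.round(d['centre'],1).tolist(),round(d['conf'],2)) for d in arm.place_of(q,c)][:7])
```

```text
t 43.3 p [ 463.8 -169.6  236.2] R [[0.999, 0.033, 0.028], [0.033, -0.999, -0.001], [0.028, 0.002, -1.0]] F [-0.3  0.7 -0.4] op 39.3 q [-0.38  0.2   1.92  0.01  1.   -0.42]
tray 0.74 (array([643., 177.]), array([122., 217.]), np.float64(-88.9), 0.9)
shelf 0.63 (array([763., 179.]), array([201., 302.]), np.float64(-88.0), 1.4)
tray scene [([541.1, -173.7, 2.4], 0.64)]
tray top [([738.9, 173.1, -2.4], 0.77)]
tray_handle scene [([589.6, 175.8, 32.5], 0.57)]
tray_handle top [([583.3, 174.6, 34.3], 0.55), ([449.0, 401.3, 193.6], 0.39), ([539.0, -419.2, -2.8], 0.25)]
tongs scene [([449.5, 393.1, 202.5], 0.61)]
tongs top [([447.4, 399.0, 202.5], 0.64)]
loaf0 scene [([372.5, 46.6, -0.9], 0.9), ([283.6, -203.0, -1.5], 0.8), ([316.3, -389.4, -0.9], 0.68), ([360.2, 276.2, 0.8], 0.65), ([791.5, 174.6, 3.3], 0.52)]
loaf0 top [([360.8, 271.0, 3.8], 0.86), ([372.3, 48.1, 1.9], 0.79), ([318.0, -396.9, 2.4], 0.75), ([694.6, 121.2, 5.6], 0.64)]
bun scene [([541.9, -171.6, 4.4], 0.95)]
bun top [([543.4, -174.9, -0.4], 0.64), ([446.8, 400.7, 204.3], 0.24)]
peg scene [([446.5, 399.9, 155.2], 0.67), ([441.0, 402.1, 193.4], 0.56), ([484.2, 402.5, -0.4], 0.43)]
peg top [([761.4, -200.9, 1.3], 0.64), ([448.1, 399.4, 190.2], 0.63)]
```

View pics/fin.png

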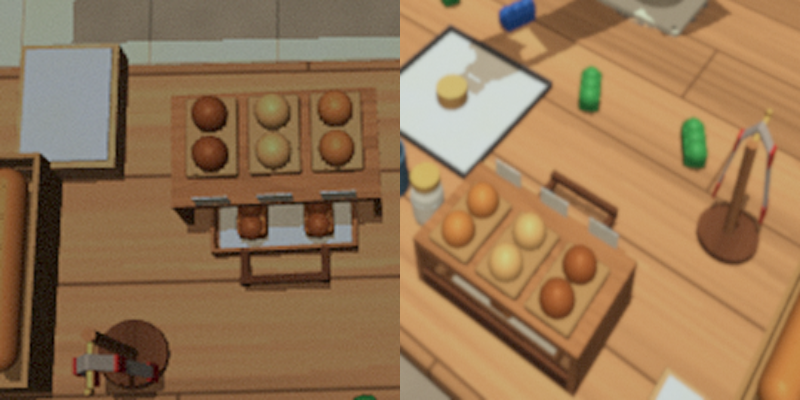

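```bash
python3 -c "
from workcell import arm
print(arm.close_job())"
```

```text
the job is handed in; nothing more can be done
None
```

The job is handed in at about 43 s of robot time. All three loaves on the sheet are in the tray, and the tray is back under the shelf. I pulled the tray clear, moved each loaf with the tongs only, hung the tongs on the peg again and slid the tray home by its handle. The tongs went back on the peg before the tray was slid in, because the gripper had to be free for the handle.

**Last checks:**
- **Tray:** it stopped against the back stop with the position no longer advancing and about 17–20 N of push force. The last reading put it at (739, 173), about where home was expected, turned about 1° like the shelf. The tray's y and the shelf's estimated middle differ by about 3–8 mm, well inside the 28 mm side gap.
- **Loaves:** the final picture shows the two front loaves in the tray. The back one was only partly confirmed: one camera's detector reported a loaf under the shelf at x 791.
- **Tongs, bun and jars:** the tongs hang at about 202 mm with the peg between the arms, and the bun is still in the middle of the sheet. I did not measure the jars and crockery again at the end, but the robot was never near them.

**Not clean:** on the way in, the gripper briefly pressed the handle down with about 34 N. Otherwise it mostly pulled up by about 4–6 N, less than the tray's estimated weight of about 9 N. I did not check directly that the tray never lifted.

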